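# Square up the two boards of a nest-box front on the gluing board

### The job

Push the two thin wooden pieces on the squaring board into one row for gluing: both flush against the long back fence, one of them tight into the corner against the short end stop, and the other butted tight against that one, edge to edge (either piece may be the one in the corner). Slide them flat with the fingertips only, without picking up, lifting or turning them to another side, and leave the jar, figures, cup and the other things on the table where they are.

Things in the scene. Friction and masses are not known exactly. Their poses are not given: they have to be found in the camera images.
- board: squaring board, fixed: grey base 300 x 450 x 12 mm with two beech strips screwed on at right angles. Origin on the table surface; x axis away from the robot, square to the long back fence; y axis along that fence towards the end stop (robot's left); turned by up to 0.2 rad. In its frame the base spans x -160..140, y -235..215 mm; its top is 12 mm above the table
- corner (a point): inner corner of the squaring board, where the faces of back fence and end stop meet, at the base's top; board frame (110, 180, 12) mm, same axes. The pieces belong on its -x, -y side. Both strips stand 22 mm above the base's top: the fence, x 110..140 mm of the board, over its whole length; the stop, x -60..110, y 180..215 mm
- hole_piece: loose square piece of light wood, 100 x 100 x 12 mm, 45 to 90 g, a round 33 mm hole through its middle, flat on the squaring board; origin at the centre of its underside. Its axes run along its edges, at the start within 0.3 rad of the board's; its +x edge goes against the fence. A push of under 1 N slides it
- plain_piece: loose plain piece of light wood, 100 mm along its x, 70 mm along its y, 12 mm thick, 35 to 70 g, flat on the squaring board; origin at the centre of its underside. Axes at the start within 0.3 rad of the board's; its +x edge (70 mm) goes against the fence. Under 1 N slides it. Either piece may start nearer the stop, at least 40 mm apart
- paint_jar: bystander: closed round jar with a white lid, 40 mm across, 42 mm tall, standing on the front strip of the squaring board; origin at the centre of its foot
- figure_a: bystander: turned wooden toy figure on a round foot 38 mm across, 52 mm tall, standing on the front strip of the squaring board; origin at the centre of its foot
- figure_b: bystander: a second such toy figure, on the table left of the board; origin at the centre of its foot
- cup: bystander: white plastic cup, 74 mm across the rim, 95 mm tall, on the table left of the board; origin at the centre of its foot
- jar_lid: bystander: loose white jar lid, 44 mm across, 10 mm thick, on the table left of the board; origin at the centre of its underside
- glue_bottle: bystander: white round glue bottle, 54 mm across, 150 mm tall, on the table right of the board; origin at the centre of its foot
- brush: bystander: flat brush 190 mm long, lying on the table right of the board; its x axis runs along it from handle to bristles; origin near its middle

How it is judged:
By the outcome, as a careful person would: the job done as asked, in the order asked, and still so for the second after the job is handed in, with the robot touching nothing.
It also fails if it takes over 64 s, if anything falls off the work surface, if the arm or the gripper's body presses on something with over 40 N, if the wrist force passes 120 N, or if a joint passes its speed limit or range.

### The arm

A 6-joint arm with a two-finger parallel gripper is mounted at the origin on the work surface. World frame = base frame: x ahead of the robot, y to its left, z up, the work surface at z = 0. Lengths are in m, angles in rad, forces in N, time in s.
With the tool pointing down it reaches from about 0.275 to 0.975 m from the base axis. Payload 8.4 kg.
Tool frame: the origin (TCP) lies midway between the tips of the shut fingers; the grasp point (between the pads) lies 19 mm behind it; z points along the fingers, y is the line along which they close (so a half turn about z gives the same grasp; the last joint's range is limited). The gripper opens to 92 mm and grips with 3 to 60 N. Pads are 20 mm wide; open, the fingers measure 128 mm over their backs; the gripper's body (75 mm by 189 mm) begins 69 mm behind the grasp point.
Start: joints at [1.262, 0.353, 1.633, -0, 1.155, -0.002], TCP at [0.189, 0.596, 0.178] pointing down, gripper open.
Joint ranges: [-2.63, 2.63], [-0.92, 2.1], [0.06, 2.66], [-1.3, 4.44], [0, 2.69], [-3.02, 3.02]. Speed limits (rad/s): [2.22, 2.22, 2.79, 3.14, 3.14, 3.14].

### API

Orientations are given as a rotation vector (axis times angle).
In Python, from plant import arm gives the robot as it stands.
- The arm moves only by the tool arm_command, never from a script. Its argument "plan" is a list that holds one entry, the list of rows, each a list of 7 numbers: the closure, from -1 (fully open) to 1 (shut), then the shift along the tool's x, y, z in m, then the turn, a rotation vector about the tool's x, y, z in rad. A call has 1 to 5 rows; each row shifts and turns the commanded pose from where the row before left it, along the tool's axes as they then stand; what a row does not reach is not made up. A row lasts 1/12 s, in which the tool goes at most 41.7 mm and 7.16 degrees, less where a joint would pass 70% of its speed; a pose out of reach is approached as far as the arm can. A call with a gripper value outside its range is refused whole. The fingers move at their own pace and stop on an object; "grip_force" is the grip in N (left out, the last holds). Time passes only in rows, so rows that do not move let the fingers close. It gives the time, the measured TCP pose, the force, the opening and the grip force at its end, in the units of the state.
- arm.sense(): the state, without advancing time (a new reading comes with each control period).
- arm.snapshot(name): name is "scene" or "top" or "wrist"; returns a dict with "frame" (384x512x3 uint8, blue, green, red), "mtx" (3x3 intrinsics, pixels), "R" (3x3) and "t" (3): a world point X has camera coordinates R X + t; the wrist camera has in their place "mount" (4x4, takes a point from camera to tool coordinates, whose origin is the TCP and whose axes are the flange's). Camera axes: x right, y down, z forward; pixel columns grow to the right and rows downward; lengths in m; the calibration is good to about 2 mm. The wrist camera is an equidistant fisheye: a pixel r from the principal point sees the ray r / f radians off the axis. A picture is of the moment at which its call begins: read the wrist's pose just before it. There is no depth.
- arm.job_done(): hands the job in; it is judged then, once.
The state is a dict: "time": time; "joint_pos": joint angles; "qvel": joint speeds; "effort": joint torques, N m; "ee_pos": TCP position; "orientation": TCP orientation; "ft_force": force on the tool from outside, world axes, zero at the start; "torque": the same for the moment, N m; "gripper_width": opening from 0.0 (shut) to 1.0 (fully open); "finger_force": force on a finger pad.
Only numpy, scipy, OpenCV 4.12 (cv2) and the standard library are available. Lean on these libraries where they do the work, as an engineer would, in place of code of your own. Each camera call takes 0.05 s, during which the arm holds its last target. There are 200 camera calls.

## Working session

There is one attempt and no reset: what is moved stays moved. The work goes in short steps, Python scripts to look and compute and a tool call to move; the robot and the scene stay as the last step left them, time stands still between calls to the robot, and variables do not carry over. Pictures are saved under pics/ and viewed, at most 10 in all, crops included, and the job is handed in when it is done.

Besides the shell and the picture viewer there is one more tool, called after "Emit:" as a command line: name --argument value ..., lists and objects as JSON in quotes. arm_command: Moves the arm, as the interface text tells. Its arguments: {"type":"object","properties":{"plan":{"type":"array"},"grip_force":{"type":"number"}},"required":["plan"]}

```bash
mkdir -p pics; ls; python3 - <<'E'
from plant import arm
import cv2,numpy as np
s=arm.sense();print({k:np.round(v,3).tolist() for k,v in s.items()})
for n in("top","scene"):
    d=arm.snapshot(n);cv2.imwrite(f"pics/{n}0.png",d["frame"]);print(n,d["mtx"].tolist(),np.round(d["R"],4).tolist(),d["t"])
E
```

```text
pics
{'time': 0.0, 'joint_pos': [1.262, 0.354, 1.634, -0.0, 1.155, -0.002], 'qvel': [-0.002, -0.001, -0.0, 0.0, 0.001, -0.001], 'effort': [0.001, -59.384, -33.421, 0.07, 0.023, -0.0], 'ee_pos': [0.189, 0.595, 0.177], 'orientation': [-0.48, -3.105, 0.002], 'ft_force': [0.062, -0.353, 0.808], 'torque': [-0.002, 0.016, 0.05], 'finger_force': 0.0, 'gripper_width': 1.0}
top [[361.87333300507794, 0.0, 252.8047093613211], [0.0, 361.87333300507794, 192.13492578744015], [0.0, 0.0, 1.0]] [[-0.0181, -0.9998, 0.0089], [-0.9973, 0.0174, -0.072], [0.0719, -0.0102, -0.9974]] [0.00837741 0.52378989 1.05833979]
scene [[396.794734622604, 0.0, 249.55324313612158], [0.0, 396.794734622604, 191.16846086679362], [0.0, 0.0, 1.0]] [[-0.1491, 0.9888, -0.0016], [0.5425, 0.0805, -0.8362], [-0.8267, -0.1256, -0.5484]] [ 0.07034379 -0.23675615  1.67266153]
```

View pics/top0.png

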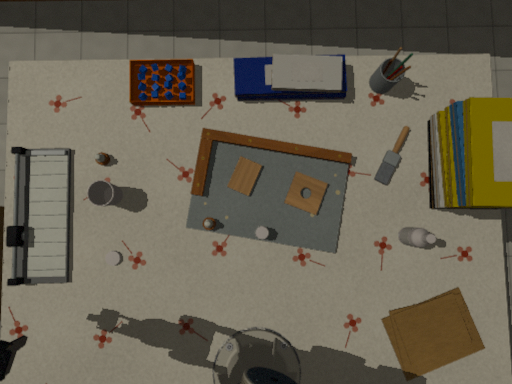

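View pics/scene0.png

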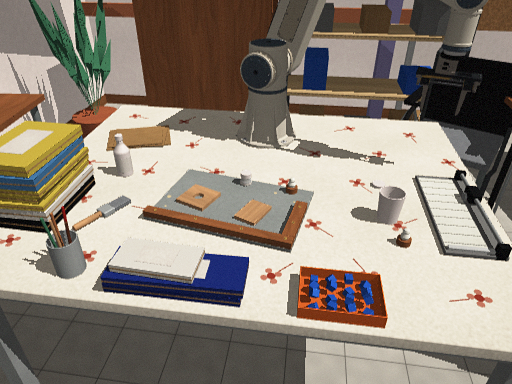

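The top view shows the fence along the top (203,130)-(352,157), the stop on the left (195,195)-(210,130), the plain piece at (246,177) and the hole piece at (306,193). The jar is at (262,233) and figure_a at (210,224), both on the front strip.

```bash
cat > h.py <<'E'
import numpy as np,cv2
from plant import arm
def ray(d,uv,z):
    """pixels -> world points on plane z"""
    uv=np.atleast_2d(uv).astype(float)
    r=np.c_[uv,np.ones(len(uv))]@np.linalg.inv(d["mtx"]).T@d["R"]
    c=-d["R"].T@d["t"]
    return (c+r*((z-c[2])/r[:,2])[:,None])[:,:2]
def proj(d,X):
    return cv2.projectPoints(np.array(X,float),cv2.Rodrigues(d["R"])[0],d["t"],d["mtx"],None)[0][:,0]
E
python3 - <<'E'
from h import *
d=arm.snapshot("top")
f=d["frame"][120:260,180:365];cv2.imwrite("pics/c.png",cv2.resize(f,None,fx=4.3,fy=4.3,interpolation=cv2.INTER_CUBIC))
hsv=cv2.cvtColor(d["frame"],cv2.COLOR_BGR2HSV)
for p in[(246,177),(320,190),(270,190),(280,145),(203,160)]: print(p,d["frame"][p[1],p[0]],hsv[p[1],p[0]])
E
```

```text
(246, 177) [ 51  86 115] [ 16 142 115]
(320, 190) [ 48  81 108] [ 17 142 108]
(270, 190) [79 86 83] [43 21 86]
(280, 145) [20 53 91] [ 14 199  91]
(203, 160) [14 51 88] [ 15 214  88]
```

View pics/c.png

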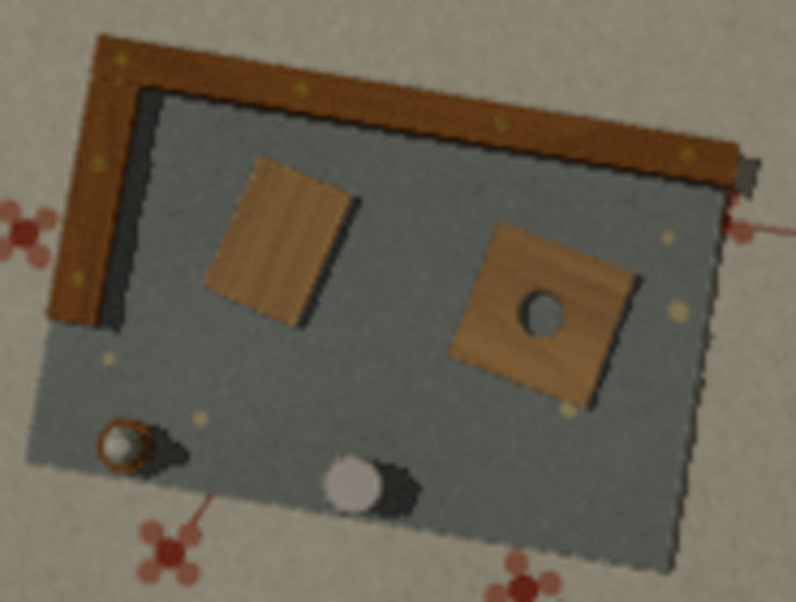

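The crop shows both pieces clear of the strips. They are turned about 10° relative to the board. I'll fit the poses by matching masks.

```bash
cat >> h.py <<'E'
from scipy.optimize import minimize
K=8
def tf(p,P):
    c,s=np.cos(p[2]),np.sin(p[2]);P=np.array(P,float)
    return np.c_[P[:,0]*c-P[:,1]*s+p[0],P[:,0]*s+P[:,1]*c+p[1]]
def render(d,p,polys,z,box):
    x0,y0,x1,y1=box;m=np.zeros(((y1-y0)*K,(x1-x0)*K),np.uint8)
    for P in polys:
        w=tf(p,P);u=proj(d,np.c_[w,np.full(len(w),z)])
        cv2.fillPoly(m,[np.round((u-[x0,y0]+.5)*K*16-8).astype(np.int32)],255,shift=4)
    return cv2.resize(m,None,fx=1/K,fy=1/K,interpolation=cv2.INTER_AREA)/255.
def fit(d,mask,p0,polys,z,box):
    x0,y0,x1,y1=box;t=mask[y0:y1,x0:x1].astype(float)
    S=[[.01,0,0],[0,.01,0],[0,0,.06]]
    for _ in range(2):
        r=minimize(lambda p:((render(d,p,polys,z,box)-t)**2).sum(),p0,method="Nelder-Mead",options=dict(initial_simplex=[p0]+[np.add(p0,s) for s in S],xatol=1e-5,fatol=1e-3,maxiter=250));p0=r.x
    return r.x,r.fun,t.sum()
def rect(a,b,c,e):return [[a,c],[b,c],[b,e],[a,e]]
BOARD=[rect(.11,.14,-.235,.215),rect(-.06,.11,.18,.215)]
HOLE=[rect(-.05,.05,-.05,.05)];PLAIN=[rect(-.05,.05,-.035,.035)]
def tob(B,w):
    c,s=np.cos(B[2]),np.sin(B[2]);q=np.atleast_2d(w)-B[:2];return q@np.array([[c,-s],[s,c]])
def masks(d):
    h=cv2.cvtColor(d["frame"],cv2.COLOR_BGR2HSV).astype(int)
    st=(h[...,1]>182)&(h[...,0]<30)&(h[...,2]>60);pc=(h[...,1]>90)&(h[...,1]<=182)&(h[...,0]<30)&(h[...,2]>70)
    return st,pc
E
python3 - <<'E'
from h import *
import json
d=arm.snapshot("top");st,pc=masks(d)
b0=ray(d,[[270,190]],.03)[0];box=(185,120,360,260)
B,e,n=fit(d,st,[*b0,-.15],BOARD,.034,box);print(B,e,n)
json.dump(list(B),open("B.json","w"))
for nm,pl,uv,bx in(("plain",PLAIN,(246,177),(222,150,268,202)),("hole",HOLE,(306,193),(278,165,335,220))):
    m=pc.copy()
    if nm=="hole": m=cv2.morphologyEx(m.astype(np.uint8),cv2.MORPH_CLOSE,np.ones((15,15)))>0
    p,e,n=fit(d,m,[*ray(d,[uv],.024)[0],-.3],pl,.024,bx)
    print(nm,p,e,n,"board frame",tob(B,p[:2])*1e3,p[2]-B[2])
for nm,uv,z in(("jar",(262,233),.054),("fig",(209,223),.05)): print(nm,ray(d,[uv],z),tob(B,ray(d,[uv],z))*1e3)
E
```

```text
[ 0.53955729 -0.04061726 -0.18813373] 290.10582083813915 2020.0
plain [ 0.57351341  0.02367214 -0.42876012] 10.583836985774703 800.0 board frame [[21.33318119 69.50568387]] -0.24062638354993318
hole [ 0.51888475 -0.15752543 -0.40051838] 59.05041138023836 1206.0 board frame [[   1.55707468 -118.7116304 ]] -0.2123846466801205
jar [[ 0.4038429  -0.02471302]] [[-136.29421596   -9.75849951]]
fig [[0.43501503 0.12669041]] [[-133.98847718  144.80341679]]
```

```bash
cat >> h.py <<'E'
import json
from scipy.spatial.transform import Rotation as Ro
B=np.array(json.load(open("B.json")))
def go(bx,by,z,yaw):
    """print turn about tool z so tool -x points at board angle yaw, then the shift in the turned tool axes (mm) to board point"""
    s=arm.sense();R=Ro.from_rotvec(s["orientation"]);w=tf(B,[[bx/1e3,by/1e3]])[0]
    mx=-R.as_matrix()[:,0];dw=(B[2]+yaw-np.arctan2(mx[1],mx[0])+np.pi)%(2*np.pi)-np.pi
    R2=Ro.from_rotvec([0,0,dw])*R
    print("t",round(s["time"],2),"turn tool z",round(-dw,4),"shift mm",np.round(R2.inv().apply(np.array([*w,z])-s["ee_pos"])*1e3,1),"tcp board",np.round(tob(B,s["ee_pos"][:2])*1e3,1),round(s["ee_pos"][2],4),"F",np.round(s["ft_force"],2),"w",round(s["gripper_width"],3),"tilt",np.round(R2.as_matrix()[:,2],3))
E
python3 - <<'E'
from h import *
d=arm.snapshot("top")
im=cv2.resize(d["frame"][120:260,180:365],None,fx=4,fy=4,interpolation=cv2.INTER_CUBIC)
for P in BOARD+[rect(-.16,.14,-.235,.215)]:
    z=.034 if len(P) and P!=rect(-.16,.14,-.235,.215) else .012
    u=proj(d,np.c_[tf(B,P),[z]*4]);cv2.polylines(im,[np.round((u-[180,120]+.5)*4).astype(int)],True,(0,255,0) if z>.02 else (255,255,0),1)
cv2.imwrite("pics/ov.png",im)
go(-62,70,.1,0)
E
```

```text
t 0.25 turn tool z -0.1187 shift mm [-401.7 -489.3   78. ] tcp board [[-463.7  559.4]] 0.1776 F [-0.7  -1.22 -0.61] w 0.999 tilt [-0.    -0.001 -1.   ]
```

View pics/ov.png

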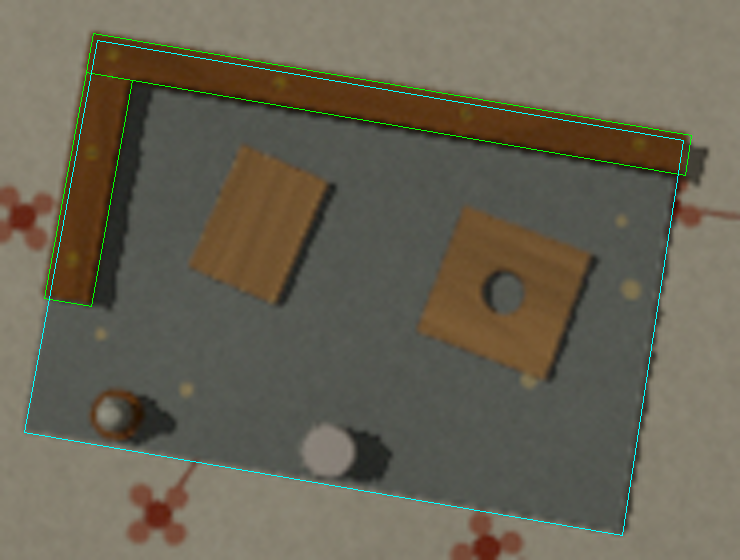

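The overlay fits well: green strip outlines and cyan base outline sit within about 1 px. Moving to a point above the start of the plain-piece push.

Emit:
arm_command --plan '[[[0.4,0,0,0,0,0,-0.1187],[0.4,-0.025,-0.0305,0,0,0,0],[0.4,-0.025,-0.0305,0,0,0,0],[0.4,-0.025,-0.0305,0,0,0,0],[0.4,-0.025,-0.0305,0,0,0,0]]]'

```text
time: 0.67
ee_pos: [0.2645, 0.4557, 0.1777]
orientation: [0.294, 3.128, -0.0]
ft_force: [0.7, 0.2, -0.7]
gripper_width: 0.663
finger_force: 0.0
```

Emit:
arm_command --plan '[[[0.4,-0.025,-0.0305,0,0,0,0],[0.4,-0.025,-0.0305,0,0,0,0],[0.4,-0.025,-0.0305,0,0,0,0],[0.4,-0.025,-0.0305,0,0,0,0],[0.4,-0.025,-0.0305,0,0,0,0]]]'

```text
time: 1.08
ee_pos: [0.3589, 0.2824, 0.1781]
orientation: [0.294, 3.127, 0.001]
ft_force: [1.2, -0.3, -0.7]
gripper_width: 0.311
finger_force: 0.0
```

Emit:
arm_command --plan '[[[0.4,-0.025,-0.0305,0,0,0,0],[0.4,-0.025,-0.0305,0,0,0,0],[0.4,-0.025,-0.0305,0,0,0,0],[0.4,-0.025,-0.0305,0.02,0,0,0],[0.4,-0.025,-0.0305,0.02,0,0,0]]]'

```text
time: 1.5
ee_pos: [0.4523, 0.1133, 0.141]
orientation: [0.295, 3.124, 0.002]
ft_force: [0.8, 0.5, -0.3]
gripper_width: 0.299
finger_force: 0.0
```

Emit:
arm_command --plan '[[[0.4,-0.025,-0.0305,0.02,0,0,0],[0.4,-0.025,-0.0305,0.02,0,0,0],[0.4,0,0,0,0,0,0],[0.4,0,0,0,0,0,0]]]'

```text
time: 1.83
ee_pos: [0.4857, 0.048, 0.1015]
orientation: [-0.301, -3.125, 0.001]
ft_force: [0.2, 0.1, 0.2]
gripper_width: 0.3
finger_force: 0.0
```

```bash
python3 -c "
from h import *
go(-62,70,.017,0)"
```

```text
t 1.83 turn tool z -0.0036 shift mm [-7.6 -6.9 84.5] tcp board [[-69.4  77. ]] 0.1015 F [0.22 0.13 0.15] w 0.3 tilt [-0.002 -0.    -1.   ]
```

Emit:
arm_command --plan '[[[0.4,0,-0.007,0.025,0,0,-0.0036],[0.4,0,0,0.025,0,0,0],[0.4,0,0,0.02,0,0,0],[0.4,0,0,0.014,0,0,0],[0.4,0,0,0,0,0,0]]]'

```text
time: 2.25
ee_pos: [0.4827, 0.0438, 0.017]
orientation: [-0.287, -3.125, 0.001]
ft_force: [-0.8, -0.7, 0.3]
gripper_width: 0.298
finger_force: 0.0
```

```bash
python3 -c "
from h import *
go(0,70,.017,0)"
```

```text
t 2.25 turn tool z 0.0048 shift mm [-71.6  -2.3  -0.2] tcp board [[-71.6  72.3]] 0.017 F [-0.81 -0.69  0.31] w 0.298 tilt [-0.003 -0.    -1.   ]
```

Emit:
arm_command --plan '[[[0.4,-0.006,-0.0005,0,0,0,0],[0.4,-0.006,-0.0005,0,0,0,0],[0.4,-0.006,-0.0005,0,0,0,0],[0.4,-0.006,-0.0005,0,0,0,0],[0.4,-0.006,0,0,0,0,0]]]'

```text
time: 2.67
ee_pos: [0.5154, 0.0352, 0.0195]
orientation: [0.289, 3.127, 0.0]
ft_force: [-0.2, -0.2, -0.9]
gripper_width: 0.303
finger_force: 0.0
```

Emit:
arm_command --plan '[[[0.4,-0.006,0,0,0,0,0],[0.4,-0.006,0,0,0,0,0],[0.4,-0.006,0,0,0,0,0],[0.4,-0.006,0,0,0,0,0],[0.4,-0.004,0,0,0,0,0]]]'

```text
time: 3.08
ee_pos: [0.5423, 0.03, 0.0186]
orientation: [0.29, 3.128, 0.0]
ft_force: [-0.4, -0.1, -0.5]
gripper_width: 0.299
finger_force: 0.0
```

Emit:
arm_command --plan '[[[0.4,-0.003,0,0,0,0,0],[0.4,-0.002,0,0,0,0,0],[0.4,-0.002,0,0,0,0,0],[0.4,0,0,0,0,0,0]]]'

```text
time: 3.42
ee_pos: [0.5485, 0.0288, 0.0186]
orientation: [0.289, 3.128, -0.0]
ft_force: [0.1, -0.7, -1.3]
gripper_width: 0.297
finger_force: 0.0
```

```bash
python3 -c "
from h import *
go(0,70,.017,0)
d=arm.snapshot('top');cv2.imwrite('pics/t1.png',cv2.resize(d['frame'][120:260,180:365],None,fx=4,fy=4,interpolation=cv2.INTER_CUBIC))"
```

```text
t 3.42 turn tool z 0.0036 shift mm [-4.2  0.1  1.6] tcp board [[-4.2 69.9]] 0.0186 F [ 0.15 -0.7  -1.28] w 0.297 tilt [ 0. -0. -1.]
```

View pics/t1.png

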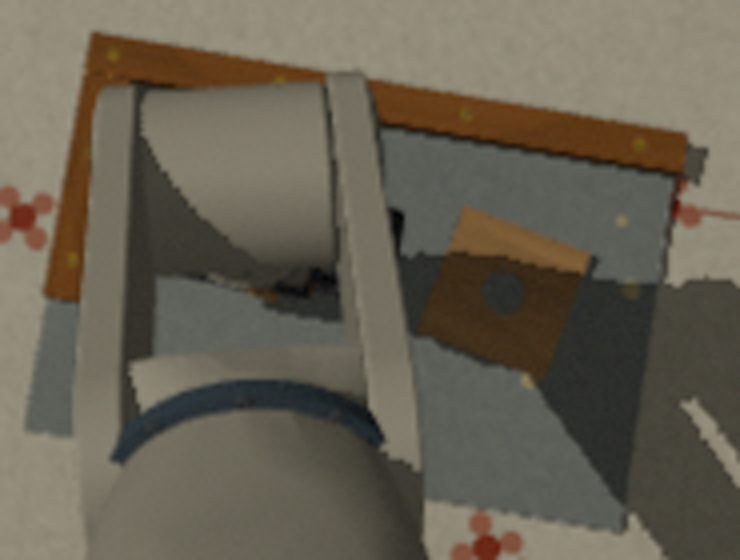

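The arm hides the plain piece in the top view, so I'll find contact with the fence by force.

Emit:
arm_command --plan '[[[0.4,-0.0015,0,0.0015,0,0,0],[0.4,-0.0015,0,0,0,0,0],[0.4,-0.001,0,0,0,0,0],[0.4,0,0,0,0,0,0]]]'

```text
time: 3.8
ee_pos: [0.5525, 0.0281, 0.0171]
orientation: [0.289, 3.128, -0.0]
ft_force: [-0.1, -0.4, -0.6]
gripper_width: 0.302
finger_force: 0.0
```

Emit:
arm_command --plan '[[[0.4,-0.001,0,0,0,0,0],[0.4,-0.001,0,0,0,0,0],[0.4,0,0,0,0,0,0]]]'

```text
time: 4.05
ee_pos: [0.5545, 0.0277, 0.0171]
orientation: [0.289, 3.128, 0.0]
ft_force: [-0.6, -0.4, -0.7]
gripper_width: 0.301
finger_force: 0.0
```

```bash
python3 -c "
from h import *
go(0,70,.017,0)
d=arm.snapshot('scene');cv2.imwrite('pics/s1.png',cv2.resize(d['frame'][160:255,130:330],None,fx=4,fy=4,interpolation=cv2.INTER_CUBIC))
d=arm.snapshot('wrist');cv2.imwrite('pics/w1.png',d['frame']);print(d['mtx'],d['mount'])"
```

```text
t 4.05 turn tool z 0.0036 shift mm [1.9 0.1 0.1] tcp board [[ 1.9 69.9]] 0.0171 F [-0.6  -0.36 -0.66] w 0.301 tilt [ 0. -0. -1.]
[[297.31863964   0.         251.56652576]
 [  0.         297.31863964 190.70442381]
 [  0.           0.           1.        ]] [[-1.38510035e-04 -9.69395886e-01 -2.45502743e-01  6.82299002e-02]
 [ 9.99999665e-01  6.38213721e-05 -8.16195215e-04 -2.52179460e-04]
 [ 8.06884606e-04 -2.45502774e-01  9.69395552e-01 -2.05361841e-01]
 [ 0.00000000e+00  0.00000000e+00  0.00000000e+00  1.00000000e+00]]
```

View pics/w1.png

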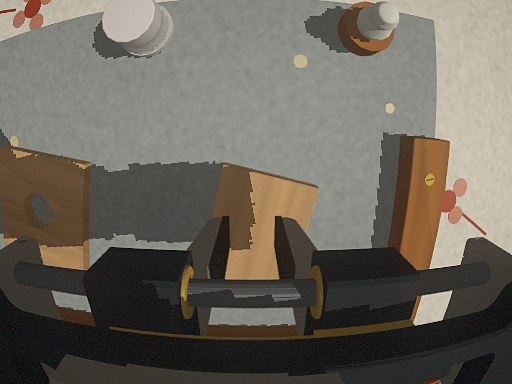

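The wrist view shows the fingertips (225–285, 217) standing over the plain piece. Its near edge, (220,165)-(318,187), has not moved, so the half-open tips sit higher than the TCP and skimmed over it. I'll back off and find the tip height by touching the bare base.

Emit:
arm_command --plan '[[[0.4,0,0,-0.03,0,0,0],[0.4,0.03,0,0,0,0,0],[0.4,0.03,0,0,0,0,0],[0.4,0.012,0,0.015,0,0,0],[0.4,0,0,0.012,0,0,0]]]'

```text
time: 4.57
ee_pos: [0.4803, 0.0412, 0.02]
orientation: [-0.289, -3.127, 0.0]
ft_force: [-0.5, -1.2, -0.8]
gripper_width: 0.299
finger_force: 0.0
```

Emit:
arm_command --plan '[[[0.4,0,0,0.003,0,0,0],[0.4,0,0,0.002,0,0,0],[0.4,0,0,0,0,0,0]]]'

```text
time: 4.82
ee_pos: [0.484, 0.041, 0.0151]
orientation: [0.289, 3.128, 0.0]
ft_force: [0.4, 0.4, 1.1]
gripper_width: 0.3
finger_force: 0.0
```

Emit:
arm_command --plan '[[[0.4,0,0,0.002,0,0,0],[0.4,0,0,0,0,0,0]]]'

```text
time: 4.98
ee_pos: [0.4841, 0.0409, 0.0132]
orientation: [0.29, 3.128, 0.0]
ft_force: [-0.4, 0.0, 0.3]
gripper_width: 0.302
finger_force: 0.0
```

```bash
python3 -c "
from h import *
go(-62,70,.012,0)"
```

```text
t 4.98 turn tool z 0.0035 shift mm [-7.7  0.3  1.2] tcp board [[-69.7  69.7]] 0.0132 F [-0.39  0.04  0.32] w 0.302 tilt [ 0.001  0.    -1.   ]
```

Not touching yet. I'll step down 1.5 mm at a time and watch the vertical force.

Emit:
arm_command --plan '[[[0.4,0,0,0.0015,0,0,0],[0.4,0,0,0,0,0,0]]]'

```text
time: 5.15
ee_pos: [0.4836, 0.0409, 0.0116]
orientation: [0.29, 3.128, 0.0]
ft_force: [0.1, -0.5, -0.6]
gripper_width: 0.299
finger_force: 0.0
```

Emit:
arm_command --plan '[[[0.4,0,0,0.0015,0,0,0],[0.4,0,0,0,0,0,0]]]'

```text
time: 5.32
ee_pos: [0.4834, 0.0409, 0.01]
orientation: [-0.29, -3.128, 0.0]
ft_force: [0.3, 0.2, -0.3]
gripper_width: 0.299
finger_force: 0.0
```

Emit:
arm_command --plan '[[[0.4,0,0,0.001,0,0,0],[0.4,0,0,0,0,0,0]]]'

```text
time: 5.48
ee_pos: [0.4834, 0.041, 0.009]
orientation: [-0.289, -3.128, 0.0]
ft_force: [0.0, 0.3, 0.0]
gripper_width: 0.3
finger_force: 0.0
```

Emit:
arm_command --plan '[[[0.4,0,0,0.0015,0,0,0],[0.4,0,0,0,0,0,0]]]'

```text
time: 5.65
ee_pos: [0.4833, 0.041, 0.0074]
orientation: [-0.289, -3.128, 0.0]
ft_force: [0.4, -0.5, 0.4]
gripper_width: 0.302
finger_force: 0.0
```

Emit:
arm_command --plan '[[[0.4,0,0,0.0015,0,0,0],[0.4,0,0,0,0,0,0]]]'

```text
time: 5.82
ee_pos: [0.4833, 0.041, 0.0059]
orientation: [-0.289, -3.128, 0.0]
ft_force: [0.5, -0.3, 0.0]
gripper_width: 0.299
finger_force: 0.0
```

Emit:
arm_command --plan '[[[0.4,0,0,0.001,0,0,0],[0.4,0,0,0,0,0,0]]]'

```text
time: 5.98
ee_pos: [0.4833, 0.041, 0.0049]
orientation: [-0.289, -3.128, 0.0]
ft_force: [0.4, -0.8, 0.4]
gripper_width: 0.297
finger_force: 0.0
```

Emit:
arm_command --plan '[[[0.4,0,0,0.0015,0,0,0],[0.4,0,0,0,0,0,0]]]'

```text
time: 6.15
ee_pos: [0.4833, 0.041, 0.0034]
orientation: [-0.289, -3.128, 0.0]
ft_force: [0.3, -0.6, 0.1]
gripper_width: 0.301
finger_force: 0.0
```

Emit:
arm_command --plan '[[[0.4,0,0,0.0015,0,0,0],[0.4,0,0,0,0,0,0]]]'

```text
time: 6.32
ee_pos: [0.4833, 0.041, 0.0019]
orientation: [-0.289, -3.128, 0.0]
ft_force: [-0.2, -0.5, -0.5]
gripper_width: 0.296
finger_force: 0.0
```

```bash
python3 -c "
from h import *
go(-62,70,.012,0)
d=arm.snapshot('wrist');cv2.imwrite('pics/w2.png',cv2.resize(d['frame'][120:290,160:350],None,fx=3,fy=3))"
```

```text
t 6.32 turn tool z 0.0036 shift mm [ -8.5   0.4 -10.1] tcp board [[-70.5  69.6]] 0.0019 F [-0.21 -0.47 -0.53] w 0.296 tilt [-0. -0. -1.]
```

View pics/w2.png

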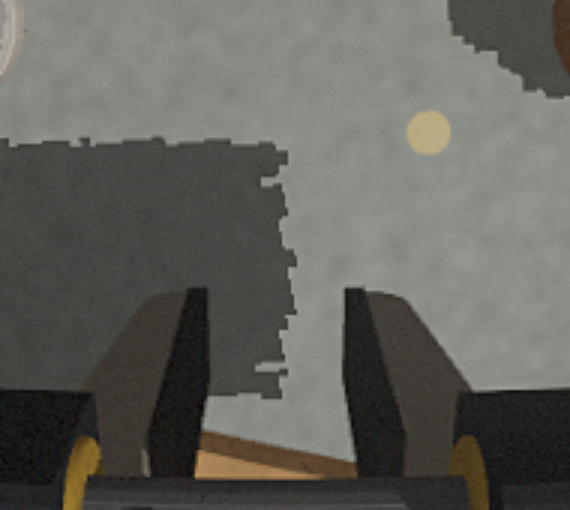

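The tips still hover, so they retract a lot as the gripper opens. By definition the shut fingertips are at the TCP, so I'll raise, shut the fingers and check with a touch.

Emit:
arm_command --plan '[[[0.4,0,0,-0.014,0,0,0],[1,0,0,0,0,0,0],[1,0,0,0,0,0,0],[1,0,0,0,0,0,0],[1,0,0,0,0,0,0]]]' --grip_force 10

```text
time: 6.78
ee_pos: [0.4832, 0.0409, 0.0157]
orientation: [-0.289, -3.128, 0.0]
ft_force: [0.3, 0.3, -0.2]
gripper_width: 0.035
finger_force: 0.0
```

Emit:
arm_command --plan '[[[1,0,0,0.002,0,0,0],[1,0,0,0,0,0,0]]]'

```text
time: 6.95
ee_pos: [0.4831, 0.0409, 0.0135]
orientation: [-0.289, -3.127, 0.0]
ft_force: [-0.1, 0.4, 0.6]
gripper_width: 0.005
finger_force: 0.0
```

Emit:
arm_command --plan '[[[1,0,0,0.001,0,0,0],[1,0,0,0,0,0,0]]]'

```text
time: 7.12
ee_pos: [0.4832, 0.0409, 0.0128]
orientation: [-0.289, -3.128, 0.0]
ft_force: [-0.1, 0.5, -0.3]
gripper_width: 0.004
finger_force: 0.0
```

Emit:
arm_command --plan '[[[1,0,0,0.001,0,0,0],[1,0,0,0,0,0,0]]]'

```text
time: 7.28
ee_pos: [0.4834, 0.0409, 0.0119]
orientation: [-0.289, -3.128, 0.0]
ft_force: [0.5, 0.3, 0.1]
gripper_width: 0.007
finger_force: 0.0
```

```bash
python3 -c "
from h import *
go(-62,70,.012,0)
d=arm.snapshot('wrist');cv2.imwrite('pics/w3.png',cv2.resize(d['frame'][120:290,160:350],None,fx=3,fy=3))"
```

```text
t 7.28 turn tool z 0.0036 shift mm [-8.5  0.4 -0.1] tcp board [[-70.5  69.6]] 0.0119 F [0.53 0.34 0.08] w 0.007 tilt [-0. -0. -1.]
```

View pics/w3.png

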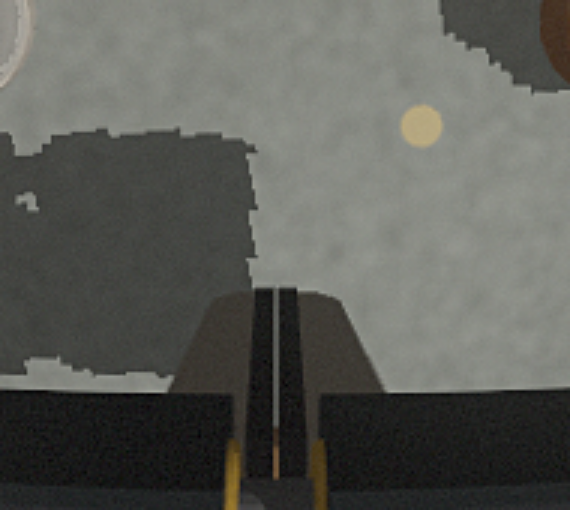

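The shut fingertips still end at row ~217, the same as before, so they did not retract. I'll check the wrist camera and TCP pose against a base dot seen by both cameras.

```bash
cat >> h.py <<'E'
def wray(d,s,uv):
    """fisheye pixel -> camera centre, direction in world"""
    uv=np.array(uv,float)-[d["mtx"][0,2],d["mtx"][1,2]];r=np.hypot(*uv);a=r/d["mtx"][0,0]
    v=np.array([*(uv/r*np.sin(a)),np.cos(a)]);M=d["mount"];R=Ro.from_rotvec(s["orientation"]).as_matrix()
    return R@M[:3,3]+s["ee_pos"],R@M[:3,:3]@v
def wpt(d,s,uv,z):
    c,v=wray(d,s,uv);return (c+v*(z-c[2])/v[2])[:2]
E
python3 - <<'E'
from h import *
s=arm.sense();d=arm.snapshot("wrist");t=arm.snapshot("top")
g=cv2.cvtColor(d["frame"],cv2.COLOR_BGR2HSV)
print("dots in top:")
for uv in((226.5,217.5),(205,203.5)): print(tob(B,ray(t,[uv],.012))*1e3)
for z in(-.03,0,.012,.024): print(z,tob(B,wpt(d,s,(300.3,161.7),z))*1e3)
c,_=wray(d,s,(300,162));print("cam z",c,s["ee_pos"])
# frame-wide look for the other dot / screws
m=((g[...,0]>15)&(g[...,0]<32)&(g[...,1]>60)&(g[...,2]>120)).astype(np.uint8)
n,_,st,ce=cv2.connectedComponentsWithStats(m)
for i in range(1,n):
    if st[i,4]>40: print(st[i],ce[i],tob(B,wpt(d,s,ce[i],.012))*1e3)
E
```

```text
dots in top:
[[-110.31999845  100.48047969]]
[[-80.12270588 170.9738688 ]]
-0.03 [[-101.52823578  110.37099011]]
0 [[-106.02812798  105.37176219]]
0.012 [[-107.82808486  103.37207102]]
0.024 [[-109.62804174  101.37237985]]
cam z [0.41630239 0.05323888 0.21737501] [0.48339117 0.0409651  0.01200389]
[294 155  13  14 139] [299.99280576 161.33093525] [[-108.08786401  103.14342846]]
[382 197   8  10  64] [385.5625 201.875 ] [[-78.12310249 172.76721189]]
[ 40 248  61  24 988] [ 71.18218623 258.96052632] [[-23.11315295 -91.89463486]]
[235 274   4  29  92] [236.68478261 289.66304348] [[-3.73273673 57.35933603]]
[ 55 294  49  31 897] [ 80.21850613 308.5039019 ] [[ 32.47123567 -97.54678379]]
[241 308  22  29 517] [251.20309478 322.38878143] [[31.15070291 69.24659162]]
```

The camera geometry is consistent to about 3 mm, so I'll keep descending with the shut fingers until contact.

Emit:
arm_command --plan '[[[1,0,0,0.002,0,0,0],[1,0,0,0.002,0,0,0],[1,0,0,0,0,0,0]]]'

```text
time: 7.68
ee_pos: [0.4832, 0.041, 0.0077]
orientation: [-0.289, -3.128, 0.0]
ft_force: [-0.1, 0.0, 0.1]
gripper_width: 0.003
finger_force: 0.0
```

Emit:
arm_command --plan '[[[1,0,0,0.002,0,0,0],[1,0,0,0.002,0,0,0],[1,0,0,0,0,0,0]]]'

```text
time: 7.93
ee_pos: [0.4832, 0.0409, 0.0037]
orientation: [-0.289, -3.128, 0.0]
ft_force: [-0.1, 0.3, 0.3]
gripper_width: 0.005
finger_force: 0.0
```

Emit:
arm_command --plan '[[[1,0,0,0.002,0,0,0],[1,0,0,0,0,0,0]]]'

```text
time: 8.1
ee_pos: [0.4833, 0.0409, 0.0018]
orientation: [-0.289, -3.128, 0.0]
ft_force: [-0.4, -0.2, -1.1]
gripper_width: 0.006
finger_force: 0.0
```

Emit:
arm_command --plan '[[[1,0,0,0.002,0,0,0],[1,0,0,0,0,0,0]]]'

```text
time: 8.27
ee_pos: [0.4833, 0.0409, -0.0002]
orientation: [-0.289, -3.128, 0.0]
ft_force: [-0.2, 0.3, 0.3]
gripper_width: 0.002
finger_force: 0.0
```

Emit:
arm_command --plan '[[[1,-0.004,0,0.002,0,0,0],[1,-0.004,0,0.002,0,0,0],[1,0,0,0,0,0,0]]]'

```text
time: 8.52
ee_pos: [0.4924, 0.0394, -0.0041]
orientation: [0.29, 3.127, 0.0]
ft_force: [-0.1, 0.2, 0.5]
gripper_width: 0.006
finger_force: 0.0
```

Emit:
arm_command --plan '[[[1,0,0,0.002,0,0,0],[1,0,0,0.002,0,0,0],[1,0,0,0,0,0,0]]]'

```text
time: 8.77
ee_pos: [0.4909, 0.0395, -0.0083]
orientation: [-0.289, -3.128, 0.0]
ft_force: [-0.1, -0.5, 0.3]
gripper_width: 0.007
finger_force: 0.0
```

Emit:
arm_command --plan '[[[1,0,0,0.002,0,0,0],[1,0,0,0.002,0,0,0],[1,0,0,0,0,0,0]]]'

```text
time: 9.02
ee_pos: [0.491, 0.0395, -0.0122]
orientation: [-0.289, -3.128, 0.0]
ft_force: [0.7, -0.1, -0.3]
gripper_width: 0.003
finger_force: 0.0
```

```bash
python3 -c "
from h import *
go(-62,70,.012,0)
d=arm.snapshot('scene');cv2.imwrite('pics/s2.png',cv2.resize(d['frame'][60:260,140:340],None,fx=3,fy=3,interpolation=cv2.INTER_CUBIC))"
```

```text
t 9.02 turn tool z 0.0037 shift mm [ -0.7   0.4 -24.2] tcp board [[-62.7  69.6]] -0.0122 F [ 0.69 -0.14 -0.31] w 0.003 tilt [-0. -0. -1.]
```

View pics/s2.png

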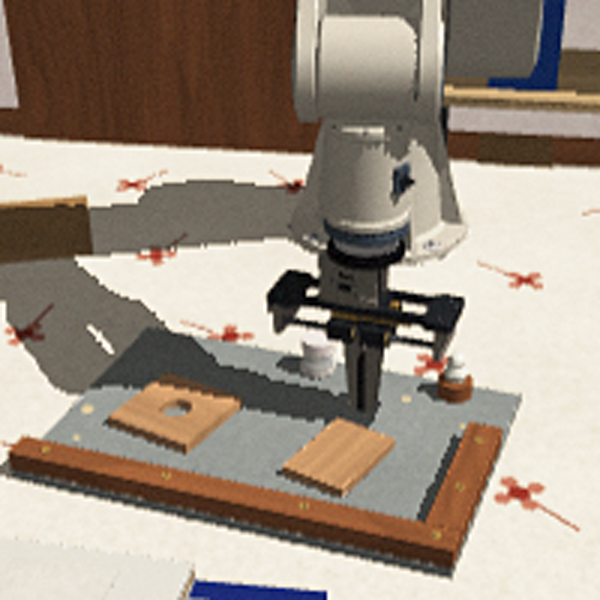

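The scene view shows the shut fingertips at about pixel (261,198), still a little above the base, with the plain piece just beyond them. I'll work out their true height from that pixel.

```bash
python3 - <<'E'
from h import *
s=arm.sense();d=arm.snapshot("scene")
for z in(-.012,0,.012,.024,.036): print(z,proj(d,[[s["ee_pos"][0],s["ee_pos"][1],z]])[0])
# dark pixels around tip
g=d["frame"].max(2)
for r in range(186,204): print(r,g[r,252:272])
# piece corner check
for c in tf(B,[[-.036,.047],[-.019,.115]]): print(proj(d,[[*c,.024]])[0])
E
```

```text
-0.012 [260.87997476 204.57331684]
0 [260.93306084 201.48740053]
0.012 [260.98670358 198.36912517]
0.024 [261.04091179 195.21797912]
0.036 [261.09569446 192.03343986]
186 [154 158 163 109  60  66  68  14  18  34  67  64  64  59  69 163 157 155
 153 154]
187 [155 157 159 114  61  64  66  13  12  35  64  61  61  55  73 159 159 159
 154 156]
188 [156 157 159 134  63  65  68  16  12  36  64  61  66  51  83 160 159 160
 156 156]
189 [160 164 165 149  63  67  72  16  12  40  66  68  66  52 110 163 158 157
 157 162]
190 [168 140 141 146  65  63  66  17  12  37  65  59  69  51 131 159 158 155
 159 158]
191 [146  58  60  58  62  61  70  16  13  37  66  64  59  53 144 165 160 163
 157 159]
192 [ 58  63  68  64  61  66  70  15  17  41  65  64  59  49 168 167 161 162
 164 158]
193 [ 62  66  65  63  68  61  66  18  16  39  66  64  60  54 138 164 163 160
 162 157]
194 [ 61  72  65  67  60  66  67  20  10  33  61  68  58  56  58 164 157 160
 161 161]
195 [ 64  62  64  65  59  66  63  18  11  36  67  65  61  57 105 164 164 164
 167 161]
196 [ 66  65  71  63  66  68  59  33  20  44  64  67  61  62 165 166 166 162
 161 158]
197 [ 68  62  70  69  63  62  66  58  52  52  63  68  67 106 164 163 165 165
 160 157]
198 [ 72  58  61  60  69  66  68  66  64  69  69  63  56 165 164 163 166 163
 164 162]
199 [151 128 112  67  61  63  65  63  66  68  70  63 100 164 160 163 162 160
 163 165]
200 [221 214 188 151 128 111  72  60  65  65  63  56 166 161 164 160 157 159
 165 161]
201 [210 207 203 209 213 192 153 110  95  72  60 102 166 163 159 161 162 159
 164 164]
202 [203 202 204 208 207 208 212 185 183 147 108 162 153 159 160 159 161 162
 163 159]
203 [200 203 202 207 207 209 206 200 201 212 194 195 166 172 160 162 164 161
 162 160]
[251.47011361 198.38228027]
[270.84805498 205.53659008]
```

The tips look about 36 mm short of the reported TCP, so they are now at z ≈ 0.025. I'll keep stepping down to contact.

Emit:
arm_command --plan '[[[1,0.002,0,0.002,0,0,0],[1,0.002,0,0.002,0,0,0],[1,0.002,0,0.002,0,0,0],[1,0,0,0,0,0,0]]]'

```text
time: 9.45
ee_pos: [0.4844, 0.0406, -0.0184]
orientation: [-0.289, -3.127, 0.0]
ft_force: [-0.6, 1.2, 0.4]
gripper_width: 0.006
finger_force: 0.0
```

Emit:
arm_command --plan '[[[1,0,0,0.002,0,0,0],[1,0,0,0,0,0,0]]]'

```text
time: 9.62
ee_pos: [0.4853, 0.0406, -0.0202]
orientation: [-0.289, -3.128, 0.0]
ft_force: [0.2, 0.1, 0.7]
gripper_width: 0.006
finger_force: 0.0
```

Emit:
arm_command --plan '[[[1,0,0,0.0015,0,0,0],[1,0,0,0,0,0,0]]]'

```text
time: 9.78
ee_pos: [0.4854, 0.0406, -0.0216]
orientation: [-0.289, -3.128, 0.0]
ft_force: [-0.8, 1.3, 0.1]
gripper_width: 0.002
finger_force: 0.0
```

Emit:
arm_command --plan '[[[1,0,0,0.0015,0,0,0],[1,0,0,0,0,0,0]]]'

```text
time: 9.95
ee_pos: [0.4853, 0.0406, -0.0231]
orientation: [-0.289, -3.128, 0.0]
ft_force: [-0.4, 0.8, 0.2]
gripper_width: 0.005
finger_force: 0.0
```

Emit:
arm_command --plan '[[[1,0,0,0.0015,0,0,0],[1,0,0,0,0,0,0]]]'

```text
time: 10.12
ee_pos: [0.4856, 0.0406, -0.0242]
orientation: [0.289, 3.128, 0.0]
ft_force: [-0.4, -0.5, 5.1]
gripper_width: 0.006
finger_force: 2.1
```

Emit:
arm_command --plan '[[[1,0,0,0.001,0,0,0],[1,0,0,0,0,0,0]]]'

```text
time: 10.28
ee_pos: [0.4856, 0.0406, -0.0243]
orientation: [0.289, 3.128, 0.0]
ft_force: [-4.8, -0.5, 21.2]
gripper_width: 0.008
finger_force: 10.3
```

Emit:
arm_command --plan '[[[1,0,0,0.001,0,0,0],[1,0,0,0,0,0,0]]]'

```text
time: 10.45
ee_pos: [0.4857, 0.0406, -0.0243]
orientation: [0.289, 3.128, 0.0]
ft_force: [-9.8, -1.0, 37.5]
gripper_width: 0.003
finger_force: 18.4
```

Contact is clear at TCP z = -0.0242, so the true tips lie 36 mm behind the reported TCP. I'll raise them to 3.5 mm above the base, open partway and push with two fingertips.

Emit:
arm_command --plan '[[[0.4,0,0,-0.006,0,0,0.0036],[0.4,0,0,0,0,0,0],[0.4,0,0,0,0,0,0],[0.4,0,0,0,0,0,0],[0.4,0,0,0,0,0,0]]]'

```text
time: 10.87
ee_pos: [0.4851, 0.0406, -0.0208]
orientation: [-0.295, -3.127, 0.0]
ft_force: [-0.0, -0.5, 0.1]
gripper_width: 0.296
finger_force: 0.0
```

```bash
python3 -c "
from h import *
go(0,70,-.0205,0)"
```

```text
t 10.87 turn tool z 0.0001 shift mm [-68.7   0.4  -0.4] tcp board [[-68.7  69.6]] -0.0208 F [-0.04 -0.54  0.12] w 0.296 tilt [-0.001 -0.    -1.   ]
```

Emit:
arm_command --plan '[[[0.4,-0.006,0,0,0,0,0],[0.4,-0.006,0,0,0,0,0],[0.4,-0.006,0,0,0,0,0],[0.4,-0.006,0,0,0,0,0],[0.4,-0.006,0,0,0,0,0]]]'

```text
time: 11.28
ee_pos: [0.5157, 0.0348, -0.0205]
orientation: [-0.295, -3.128, 0.0]
ft_force: [0.6, 0.4, -0.0]
gripper_width: 0.301
finger_force: 0.1
```

Emit:
arm_command --plan '[[[0.4,-0.006,0,0,0,0,0],[0.4,-0.006,0,0,0,0,0],[0.4,-0.006,0,0,0,0,0],[0.4,-0.006,0,0,0,0,0],[0.4,-0.004,0,0,0,0,0]]]'

```text
time: 11.7
ee_pos: [0.5433, 0.0296, -0.0204]
orientation: [0.295, 3.127, 0.0]
ft_force: [-0.5, 0.4, -0.5]
gripper_width: 0.301
finger_force: 0.1
```

Emit:
arm_command --plan '[[[0.4,-0.003,0,0,0,0,0],[0.4,0,0,0,0,0,0],[0.4,0,0,0,0,0,0]]]'

```text
time: 11.95
ee_pos: [0.5453, 0.0292, -0.0205]
orientation: [-0.295, -3.128, 0.0]
ft_force: [-0.0, -0.2, -0.1]
gripper_width: 0.303
finger_force: 0.0
```

```bash
cat >> h.py <<'E'
def wfit():
    """pixels of light-wood in the wrist picture -> outline vertices in board mm (z=.024)"""
    s=arm.sense();d=arm.snapshot("wrist");h=cv2.cvtColor(d["frame"],cv2.COLOR_BGR2HSV).astype(int)
    m=((h[...,0]>8)&(h[...,0]<22)&(h[...,1]>85)&(h[...,1]<=182)&(h[...,2]>45)).astype(np.uint8)
    m=cv2.morphologyEx(m,cv2.MORPH_OPEN,np.ones((3,3)))
    for c in cv2.findContours(m,cv2.RETR_EXTERNAL,cv2.CHAIN_APPROX_NONE)[0]:
        if cv2.contourArea(c)>250:
            a=cv2.approxPolyDP(c,3,True)[:,0];print("wood",[(list(map(int,u)),np.round(tob(B,wpt(d,s,u,.024))[0]*1e3).tolist()) for u in a])
    return d
E
python3 -c "
from h import *
go(0,70,-.0205,0);d=wfit()"
```

```text
t 11.95 turn tool z -0.0 shift mm [-7.4  0.4  0. ] tcp board [[-7.4 69.6]] -0.0205 F [-0.04 -0.18 -0.07] w 0.303 tilt [-0. -0. -1.]
wood [([220, 307], [44.0, 48.0]), ([220, 336], [71.0, 47.0]), ([286, 339], [74.0, 94.0]), ([297, 335], [70.0, 101.0]), ([292, 307], [45.0, 96.0])]
wood [([446, 291], [44.0, 218.0]), ([418, 296], [45.0, 191.0]), ([415, 309], [57.0, 192.0]), ([421, 311], [60.0, 199.0]), ([417, 315], [63.0, 196.0]), ([412, 312], [60.0, 190.0]), ([412, 323], [71.0, 194.0]), ([440, 320], [74.0, 223.0]), ([447, 306], [60.0, 225.0]), ([443, 296], [49.0, 217.0])]
wood [([230, 246], [-1.0, 56.0]), ([225, 279], [22.0, 53.0]), ([279, 278], [21.0, 86.0]), ([274, 248], [0.0, 83.0])]
wood [([0, 168], [-52.0, -114.0]), ([0, 248], [13.0, -136.0]), ([11, 242], [6.0, -118.0]), ([7, 222], [-10.0, -117.0]), ([12, 217], [-15.0, -110.0]), ([27, 237], [0.0, -97.0]), ([37, 240], [2.0, -87.0]), ([44, 264], [22.0, -86.0]), ([69, 267], [21.0, -61.0]), ([67, 185], [-39.0, -49.0])]
wood [([479, 160], [-56.0, 224.0]), ([425, 154], [-58.0, 176.0]), ([423, 198], [-30.0, 178.0]), ([410, 257], [11.0, 176.0]), ([416, 269], [21.0, 183.0]), ([422, 267], [20.0, 188.0]), ([423, 261], [15.0, 188.0]), ([426, 269], [22.0, 192.0]), ([439, 267], [22.0, 204.0]), ([440, 262], [18.0, 204.0]), ([441, 266], [21.0, 206.0]), ([456, 265], [22.0, 221.0]), ([461, 260], [18.0, 225.0]), ([473, 212], [-19.0, 226.0])]
wood [([357, 13], [-139.0, 129.0]), ([355, 34], [-125.0, 127.0]), ([360, 44], [-120.0, 130.0]), ([372, 51], [-116.0, 137.0]), ([370, 54], [-114.0, 136.0]), ([393, 58], [-114.0, 151.0]), ([410, 51], [-120.0, 163.0]), ([420, 40], [-128.0, 171.0]), ([418, 35], [-131.0, 169.0]), ([409, 41], [-126.0, 162.0]), ([399, 41], [-125.0, 155.0]), ([383, 31], [-130.0, 145.0]), ([378, 15], [-140.0, 142.0]), ([386, 0], [-151.0, 148.0]), ([371, 0], [-149.0, 138.0]), ([364, 11], [-141.0, 133.0])]
```

The piece's near edge is now level across the fingers at x ≈ 0–2 mm, so it moved and squared up. Pushing on to the fence.

Emit:
arm_command --plan '[[[0.4,-0.002,0,0,0,0,0],[0.4,-0.002,0,0,0,0,0],[0.4,-0.0015,0,0,0,0,0],[0.4,0,0,0,0,0,0]]]'

```text
time: 12.33
ee_pos: [0.5511, 0.0281, -0.0203]
orientation: [0.295, 3.127, 0.0]
ft_force: [0.3, 0.5, 0.2]
gripper_width: 0.298
finger_force: 0.0
```

Emit:
arm_command --plan '[[[0.4,-0.001,0,0,0,0,0],[0.4,0,0,0,0,0,0]]]'

```text
time: 12.5
ee_pos: [0.5519, 0.028, -0.0204]
orientation: [0.295, 3.128, 0.0]
ft_force: [-0.3, -1.0, 0.5]
gripper_width: 0.301
finger_force: 0.0
```

Emit:
arm_command --plan '[[[0.4,-0.001,0,0,0,0,0],[0.4,0,0,0,0,0,0]]]'

```text
time: 12.67
ee_pos: [0.5528, 0.0278, -0.0204]
orientation: [0.295, 3.128, 0.0]
ft_force: [0.2, 0.0, -0.1]
gripper_width: 0.302
finger_force: 0.0
```

Emit:
arm_command --plan '[[[0.4,-0.001,0,0,0,0,0],[0.4,0,0,0,0,0,0]]]'

```text
time: 12.83
ee_pos: [0.5539, 0.0276, -0.0204]
orientation: [0.295, 3.128, -0.0]
ft_force: [-0.0, -1.1, -0.7]
gripper_width: 0.303
finger_force: 0.0
```

Emit:
arm_command --plan '[[[0.4,-0.001,0,0,0,0,0],[0.4,0,0,0,0,0,0]]]'

```text
time: 13.0
ee_pos: [0.5541, 0.0274, -0.0205]
orientation: [-0.295, -3.127, 0.0]
ft_force: [-2.3, 0.9, 0.8]
gripper_width: 0.303
finger_force: 1.1
```

Emit:
arm_command --plan '[[[0.4,-0.001,0,0,0,0,0],[0.4,0,0,0,0,0,0]]]'

```text
time: 13.17
ee_pos: [0.5542, 0.0274, -0.0206]
orientation: [-0.295, -3.125, 0.0]
ft_force: [-5.7, 1.3, 3.7]
gripper_width: 0.299
finger_force: 2.7
```

Emit:
arm_command --plan '[[[0.4,-0.001,0,0,0,0,0],[0.4,0,0,0,0,0,0]]]'

```text
time: 13.33
ee_pos: [0.5541, 0.0273, -0.0207]
orientation: [-0.295, -3.123, 0.0]
ft_force: [-8.0, 2.8, 4.8]
gripper_width: 0.297
finger_force: 4.1
```

```bash
python3 -c "
from h import *
go(0,70,-.0205,0)
s=arm.sense();d=arm.snapshot('wrist');print(*[d['frame'][r,252].tolist() for r in range(236,256,2)]);print([tob(B,wpt(d,s,(252,r),.024))[0].round(4).tolist() for r in (238,244,250)])"
```

```text
t 13.33 turn tool z -0.0002 shift mm [ 1.6  0.5 -0.2] tcp board [[ 1.6 69.5]] -0.0207 F [-7.98  2.85  4.84] w 0.297 tilt [-0.005  0.    -1.   ]
[73, 79, 77] [73, 77, 74] [77, 80, 81] [75, 79, 78] [59, 72, 84] [42, 63, 85] [37, 63, 82] [43, 64, 88] [46, 74, 95] [53, 74, 98]
[[0.0028, 0.0694], [0.0067, 0.0694], [0.0107, 0.0694]]
```

The force rose at TCP board x = 1.6, so the plain piece is against the fence. Next I'll back off, lift, turn 90° and come down on the piece's -y side.

Emit:
arm_command --plan '[[[0.4,0.008,0,0,0,0,0],[0.4,0,0,-0.03,0,0,0],[0.4,-0.03,-0.029,-0.025,0,0,0],[0.4,-0.03,-0.029,0,0,0,0],[0.4,0,0,0,0,0,-0.1208]]]'

```text
time: 13.8
ee_pos: [0.5997, -0.0391, 0.0337]
orientation: [0.109, 3.13, -0.003]
ft_force: [-1.3, -0.5, 1.2]
gripper_width: 0.303
finger_force: 0.0
```

Emit:
arm_command --plan '[[[0.4,0,0,0,0,0,-0.1208],[0.4,0,0,0,0,0,-0.1208],[0.4,0,0,0,0,0,-0.1208],[0.4,0,0,0,0,0,-0.1208],[0.4,0,0,0,0,0,-0.1208]]]'

```text
time: 14.22
ee_pos: [0.5936, -0.0349, 0.0311]
orientation: [-0.842, 3.026, -0.001]
ft_force: [0.0, 0.8, -0.5]
gripper_width: 0.299
finger_force: 0.0
```

Emit:
arm_command --plan '[[[0.4,0,0,0,0,0,-0.1208],[0.4,0,0,0,0,0,-0.1208],[0.4,0,0,0,0,0,-0.1208],[0.4,0,0,0,0,0,-0.1208],[0.4,0,0,0,0,0,-0.1208]]]'

```text
time: 14.63
ee_pos: [0.5936, -0.0348, 0.0311]
orientation: [-1.704, 2.639, -0.001]
ft_force: [-0.5, -0.1, 0.3]
gripper_width: 0.302
finger_force: 0.0
```

Emit:
arm_command --plan '[[[0.4,0,0,0,0,0,-0.1208],[0.4,0,0,0,0,0,-0.1208],[0.4,0,0,0,0,0,0],[0.4,0,0,0,0,0,0]]]'

```text
time: 14.97
ee_pos: [0.5935, -0.0347, 0.031]
orientation: [-2.002, 2.42, -0.001]
ft_force: [0.0, -0.1, -0.3]
gripper_width: 0.295
finger_force: 0.0
```

```bash
python3 -c "
from h import *
go(60,8,-.0205,np.pi/2);print(arm.sense()['joint_pos']);wfit()"
```

```text
t 14.97 turn tool z -0.0002 shift mm [ 7.9 -8.1 51.5] tcp board [[51.9 15.9]] 0.031 F [ 0.01 -0.1  -0.29] w 0.295 tilt [ 0.001 -0.    -1.   ]
[-6.09513712e-02  4.79939832e-01  1.81375375e+00 -9.81704320e-05
  8.47297791e-01 -3.01415422e+00]
wood [([210, 317], [89.0, 117.0]), ([293, 317], [15.0, 117.0]), ([292, 307], [17.0, 105.0]), ([211, 307], [88.0, 105.0])]
wood [([230, 245], [69.0, 44.0]), ([225, 279], [74.0, 76.0]), ([279, 278], [30.0, 75.0]), ([273, 245], [36.0, 44.0])]
wood [([257, 0], [48.0, -141.0]), ([239, 84], [61.0, -77.0]), ([369, 114], [-35.0, -58.0]), ([388, 0], [-54.0, -153.0])]
wood [([132, 0], [144.0, -150.0]), ([128, 126], [145.0, -50.0]), ([140, 248], [145.0, 49.0]), ([175, 246], [114.0, 46.0]), ([186, 250], [105.0, 49.0]), ([188, 244], [103.0, 44.0]), ([181, 244], [109.0, 44.0]), ([176, 237], [112.0, 38.0]), ([179, 227], [109.0, 30.0]), ([175, 225], [112.0, 28.0]), ([178, 218], [109.0, 22.0]), ([173, 193], [112.0, 2.0]), ([172, 95], [110.0, -71.0]), ([168, 94], [113.0, -72.0]), ([172, 93], [110.0, -72.0]), ([173, 35], [109.0, -116.0]), ([168, 34], [113.0, -117.0]), ([173, 33], [109.0, -118.0]), ([174, 10], [109.0, -136.0]), ([167, 7], [115.0, -140.0]), ([173, 6], [110.0, -140.0]), ([174, 0], [110.0, -145.0])]
```

Emit:
arm_command --plan '[[[0.4,0.002,-0.004,0.015,0,0,0],[0.4,0.002,-0.004,0.015,0,0,0],[0.4,0,0,0.013,0,0,0],[0.4,0,0,0.008,0,0,0],[0.4,0,0,0,0,0,0]]]'

```text
time: 15.43
ee_pos: [0.5988, -0.0393, -0.0219]
orientation: [1.999, -2.419, -0.001]
ft_force: [0.4, 0.2, -0.2]
gripper_width: 0.305
finger_force: 0.0
```

```bash
python3 -c "
from h import *
go(60,100,-.0205,np.pi/2)"
```

```text
t 15.43 turn tool z -0.0014 shift mm [-87.6  -2.   -1.7] tcp board [[58.  12.4]] -0.0219 F [ 0.38  0.23 -0.22] w 0.305 tilt [-0.003 -0.002 -1.   ]
```

Emit:
arm_command --plan '[[[0.4,-0.006,0,-0.0015,0,0,0],[0.4,-0.006,0,0,0,0,0],[0.4,-0.006,0,0,0,0,0],[0.4,-0.006,0,0,0,0,0],[0.4,-0.006,0,0,0,0,0]]]'

```text
time: 15.85
ee_pos: [0.6067, -0.0092, -0.0179]
orientation: [2.001, -2.421, 0.003]
ft_force: [-0.4, -0.6, 0.1]
gripper_width: 0.295
finger_force: 0.2
```

Emit:
arm_command --plan '[[[0.4,-0.006,0,0,0,0,0],[0.4,-0.006,0,0,0,0,0],[0.4,-0.006,0,0,0,0,0],[0.4,-0.006,0,0,0,0,0],[0.4,-0.006,0,0,0,0,0]]]'

```text
time: 16.27
ee_pos: [0.6119, 0.02, -0.0186]
orientation: [2.0, -2.421, 0.002]
ft_force: [-0.2, -1.0, 0.2]
gripper_width: 0.301
finger_force: 0.2
```

Emit:
arm_command --plan '[[[0.4,-0.005,0,0,0,0,0],[0.4,-0.005,0,0,0,0,0],[0.4,-0.005,0,0,0,0,0],[0.4,-0.003,0,0,0,0,0],[0.4,0,0,0,0,0,0]]]'

```text
time: 16.68
ee_pos: [0.6154, 0.0378, -0.0187]
orientation: [2.001, -2.421, 0.002]
ft_force: [0.3, 0.9, -0.5]
gripper_width: 0.298
finger_force: 0.0
```

```bash
python3 -c "
from h import *
go(60,100,-.0205,np.pi/2)"
```

```text
t 16.68 turn tool z -0.0012 shift mm [-8.8 -0.2  1.8] tcp board [[59.8 91.2]] -0.0187 F [ 0.33  0.89 -0.54] w 0.298 tilt [-0.    -0.002 -1.   ]
```

Emit:
arm_command --plan '[[[0.4,-0.003,0,0.001,0,0,0],[0.4,-0.003,0,0,0,0,0],[0.4,-0.001,0,0,0,0,0],[0.4,0,0,0,0,0,0]]]'

```text
time: 17.02
ee_pos: [0.6166, 0.0442, -0.0197]
orientation: [2.0, -2.421, 0.002]
ft_force: [0.5, -0.5, -0.1]
gripper_width: 0.305
finger_force: 0.0
```

Emit:
arm_command --plan '[[[0.4,-0.001,0,0,0,0,0],[0.4,0,0,0,0,0,0]]]'

```text
time: 17.18
ee_pos: [0.6167, 0.045, -0.0197]
orientation: [2.0, -2.421, 0.002]
ft_force: [-0.8, -0.3, 0.1]
gripper_width: 0.302
finger_force: 0.0
```

Emit:
arm_command --plan '[[[0.4,-0.001,0,0,0,0,0],[0.4,0,0,0,0,0,0]]]'

```text
time: 17.35
ee_pos: [0.617, 0.046, -0.0197]
orientation: [2.0, -2.421, 0.002]
ft_force: [0.7, 0.2, -0.3]
gripper_width: 0.299
finger_force: 0.0
```

Emit:
arm_command --plan '[[[0.4,-0.001,0,0,0,0,0],[0.4,0,0,0,0,0,0]]]'

```text
time: 17.52
ee_pos: [0.6172, 0.047, -0.0197]
orientation: [2.0, -2.421, 0.002]
ft_force: [-0.9, -0.2, 0.5]
gripper_width: 0.299
finger_force: 0.0
```

Emit:
arm_command --plan '[[[0.4,-0.001,0,0,0,0,0],[0.4,0,0,0,0,0,0]]]'

```text
time: 17.68
ee_pos: [0.6174, 0.048, -0.0196]
orientation: [2.0, -2.421, 0.002]
ft_force: [0.1, -0.6, -0.2]
gripper_width: 0.297
finger_force: 0.0
```

Emit:
arm_command --plan '[[[0.4,-0.001,0,0,0,0,0],[0.4,0,0,0,0,0,0]]]'

```text
time: 17.85
ee_pos: [0.6176, 0.049, -0.0196]
orientation: [2.0, -2.421, 0.002]
ft_force: [0.7, 0.7, 1.1]
gripper_width: 0.3
finger_force: 0.0
```

Emit:
arm_command --plan '[[[0.4,-0.001,0,0,0,0,0],[0.4,0,0,0,0,0,0]]]'

```text
time: 18.02
ee_pos: [0.6178, 0.0499, -0.0197]
orientation: [2.0, -2.421, 0.003]
ft_force: [0.3, -0.8, 0.1]
gripper_width: 0.304
finger_force: 0.1
```

```bash
python3 -c "
from h import *
go(60,100,-.0205,np.pi/2)"
```

```text
t 18.02 turn tool z -0.0016 shift mm [ 3.6 -0.1  0.9] tcp board [[ 59.9 103.6]] -0.0197 F [ 0.33 -0.81  0.15] w 0.304 tilt [-0.    -0.002 -1.   ]
```

Emit:
arm_command --plan '[[[0.4,-0.001,0,0,0,0,0],[0.4,0,0,0,0,0,0]]]'

```text
time: 18.18
ee_pos: [0.6178, 0.05, -0.0197]
orientation: [2.0, -2.42, 0.004]
ft_force: [-0.5, -5.7, 1.0]
gripper_width: 0.299
finger_force: 2.6
```

Emit:
arm_command --plan '[[[0.4,-0.001,0,0,0,0,0],[0.4,0,0,0,0,0,0]]]'

```text
time: 18.35
ee_pos: [0.6177, 0.0501, -0.0197]
orientation: [2.0, -2.418, 0.004]
ft_force: [-1.0, -9.6, 1.3]
gripper_width: 0.301
finger_force: 4.9
```

Emit:
arm_command --plan '[[[0.4,-0.001,0,0,0,0,0],[0.4,0,0,0,0,0,0]]]'

```text
time: 18.52
ee_pos: [0.6178, 0.0502, -0.0197]
orientation: [2.0, -2.417, 0.005]
ft_force: [-0.6, -14.2, 3.2]
gripper_width: 0.301
finger_force: 7.2
```

The stop contact is firm at TCP y ≈ 103.7, so the plain piece is in the corner. Now I'll back off, lift, turn back and head for the hole piece.

Emit:
arm_command --plan '[[[0.4,0.01,0,0,0,0,0],[0,0.002,0,-0.03,0,0,0],[0,0.03,0,-0.03,0,0,0],[0,0.03,0,0,0,0,0.1208],[0,0,0,0,0,0,0.1208]]]'

```text
time: 18.93
ee_pos: [0.6053, -0.0209, 0.0419]
orientation: [-1.685, 2.65, -0.006]
ft_force: [-0.5, 0.4, -0.9]
gripper_width: 0.499
finger_force: 0.0
```

Emit:
arm_command --plan '[[[0,0,0,0,0,0,0.1208],[0,0,0,0,0,0,0.1208],[0,0,0,0,0,0,0.1208],[0,0,0,0,0,0,0.1208],[0,0,0,0,0,0,0.1208]]]'

```text
time: 19.35
ee_pos: [0.6047, -0.0173, 0.0399]
orientation: [0.821, -3.032, 0.003]
ft_force: [0.3, -0.1, 0.1]
gripper_width: 0.501
finger_force: 0.0
```

Emit:
arm_command --plan '[[[0,0,0,0,0,0,0.1208],[0,0,0,0,0,0,0.1208],[0,0,0,0,0,0,0.1208],[0,0,0,0,0,0,0.1208],[0,0,0,0,0,0,0.1208]]]'

```text
time: 19.77
ee_pos: [0.6047, -0.0172, 0.0399]
orientation: [-0.117, -3.139, 0.003]
ft_force: [0.1, -0.5, -1.0]
gripper_width: 0.499
finger_force: 0.0
```

Emit:
arm_command --plan '[[[0,0,0,0,0,0,0.1208],[0,0,0,0,0,0,0],[0,0,0,0,0,0,0]]]'

```text
time: 20.02
ee_pos: [0.6047, -0.0173, 0.0399]
orientation: [0.291, 3.128, -0.003]
ft_force: [-0.2, -0.4, -0.7]
gripper_width: 0.496
finger_force: 0.0
```

```bash
python3 -c "
from h import *
go(-82,-119,-.02,0)"
```

```text
t 20.02 turn tool z 0.0024 shift mm [ 141.7 -154.    60.2] tcp board [[59.7 35.1]] 0.0399 F [-0.16 -0.41 -0.67] w 0.496 tilt [-0.    -0.002 -1.   ]
```

Emit:
arm_command --plan '[[[0,0.0203,-0.022,0,0,0,0.0024],[0,0.0203,-0.022,0,0,0,0],[0,0.0203,-0.022,0,0,0,0],[0,0.0203,-0.022,0,0,0,0],[0,0.0203,-0.022,0,0,0,0]]]'

```text
time: 20.43
ee_pos: [0.483, -0.1065, 0.0401]
orientation: [0.293, 3.128, -0.003]
ft_force: [0.0, -1.3, 0.6]
gripper_width: 0.502
finger_force: 0.0
```

Emit:
arm_command --plan '[[[0,0.0203,-0.022,0,0,0,0],[0,0.0203,-0.022,0,0,0,0],[0,0,0,0.01,0,0,0],[0,0,0,0,0,0,0]]]'

```text
time: 20.77
ee_pos: [0.4346, -0.1418, 0.0294]
orientation: [-0.299, -3.126, 0.003]
ft_force: [-0.4, -0.1, -0.6]
gripper_width: 0.496
finger_force: 0.0
```

```bash
python3 -c "
from h import *
go(-82,-119,-.02,0)"
```

```text
t 20.77 turn tool z -0.0026 shift mm [-2.3  0.1 49.4] tcp board [[ -84.2 -119. ]] 0.0294 F [-0.35 -0.13 -0.59] w 0.496 tilt [-0.001 -0.002 -1.   ]
```

Emit:
arm_command --plan '[[[0,0,0,0.015,0,0,-0.0026],[0,0,0,0.015,0,0,0],[0,0,0,0.012,0,0,0],[0,0,0,0.007,0,0,0],[0,0,0,0,0,0,0]]]'

```text
time: 21.18
ee_pos: [0.436, -0.1408, -0.0199]
orientation: [-0.293, -3.126, 0.002]
ft_force: [-0.2, -0.1, 0.7]
gripper_width: 0.501
finger_force: 0.0
```

Emit:
arm_command --plan '[[[0,-0.006,0,0,0,0,0],[0,-0.006,0,0,0,0,0],[0,-0.006,0,0,0,0,0],[0,-0.006,0,0,0,0,0],[0,-0.006,0,0,0,0,0]]]'

```text
time: 21.6
ee_pos: [0.4667, -0.1474, -0.0183]
orientation: [0.296, 3.126, -0.004]
ft_force: [-1.0, -0.1, 0.6]
gripper_width: 0.499
finger_force: 0.2
```

Emit:
arm_command --plan '[[[0,-0.006,0,0,0,0,0],[0,-0.006,0,0,0,0,0],[0,-0.006,0,0,0,0,0],[0,-0.006,0,0,0,0,0],[0,-0.006,0,0,0,0,0]]]'

```text
time: 22.02
ee_pos: [0.4954, -0.1529, -0.0188]
orientation: [-0.297, -3.127, 0.003]
ft_force: [-0.5, 0.4, 0.5]
gripper_width: 0.5
finger_force: 0.2
```

```bash
python3 -c "
from h import *
go(0,-119,-.02,0)"
```

```text
t 22.02 turn tool z -0.0011 shift mm [-22.4  -0.4   1.2] tcp board [[ -22.4 -118.6]] -0.0188 F [-0.49  0.41  0.52] w 0.5 tilt [-0.    -0.002 -1.   ]
```

Emit:
arm_command --plan '[[[0,-0.005,0,0.001,0,0,0],[0,-0.005,0,0,0,0,0],[0,-0.005,0,0,0,0,0],[0,-0.004,0,0,0,0,0],[0,0,0,0,0,0,0]]]'

```text
time: 22.43
ee_pos: [0.5146, -0.1566, -0.0197]
orientation: [0.297, 3.127, -0.004]
ft_force: [0.6, 0.5, 1.2]
gripper_width: 0.498
finger_force: 0.0
```

Emit:
arm_command --plan '[[[0,-0.001,0,0,0,0,0],[0,-0.001,0,0,0,0,0],[0,-0.001,0,0,0,0,0],[0,0,0,0,0,0,0]]]'

```text
time: 22.77
ee_pos: [0.5165, -0.1569, -0.0198]
orientation: [0.297, 3.127, -0.003]
ft_force: [-0.1, 1.0, -0.9]
gripper_width: 0.501
finger_force: 0.0
```

Emit:
arm_command --plan '[[[0,-0.001,0,0,0,0,0],[0,0,0,0,0,0,0]]]'

```text
time: 22.93
ee_pos: [0.5176, -0.1572, -0.0197]
orientation: [0.297, 3.127, -0.003]
ft_force: [-0.9, 0.2, -0.1]
gripper_width: 0.497
finger_force: 0.1
```

Emit:
arm_command --plan '[[[0,-0.001,0,0,0,0,0],[0,0,0,0,0,0,0]]]'

```text
time: 23.1
ee_pos: [0.5186, -0.1573, -0.0197]
orientation: [0.297, 3.127, -0.003]
ft_force: [-0.6, -0.2, -0.7]
gripper_width: 0.501
finger_force: 0.0
```

```bash
python3 -c "
from h import *
go(0,-119,-.02,0)"
```

```text
t 23.1 turn tool z -0.0011 shift mm [ 1.2 -0.4  0.3] tcp board [[   1.2 -118.6]] -0.0197 F [-0.56 -0.17 -0.72] w 0.501 tilt [-0.    -0.002 -1.   ]
```

Emit:
arm_command --plan '[[[0,-0.001,0,0,0,0,0],[0,0,0,0,0,0,0]]]'

```text
time: 23.27
ee_pos: [0.5189, -0.1574, -0.0199]
orientation: [-0.297, -3.126, 0.003]
ft_force: [-2.3, 0.5, 1.3]
gripper_width: 0.502
finger_force: 1.2
```

Emit:
arm_command --plan '[[[0,-0.001,0,0,0,0,0],[0,0,0,0,0,0,0]]]'

```text
time: 23.43
ee_pos: [0.519, -0.1574, -0.02]
orientation: [-0.296, -3.125, 0.003]
ft_force: [-6.5, 0.6, 4.0]
gripper_width: 0.501
finger_force: 2.7
```

Emit:
arm_command --plan '[[[0,-0.001,0,0,0,0,0],[0,0,0,0,0,0,0]]]'

```text
time: 23.6
ee_pos: [0.5189, -0.1574, -0.0201]
orientation: [-0.296, -3.123, 0.002]
ft_force: [-6.9, 1.2, 5.7]
gripper_width: 0.498
finger_force: 4.0
```

Emit:
arm_command --plan '[[[0,-0.0005,0,0,0,0,0],[0,0,0,0,0,0,0]]]'

```text
time: 23.77
ee_pos: [0.5189, -0.1573, -0.0202]
orientation: [-0.296, -3.122, 0.002]
ft_force: [-8.4, 0.2, 6.4]
gripper_width: 0.502
finger_force: 4.6
```

```bash
python3 -c "
from h import *
go(0,-119,-.02,0)"
```

```text
t 23.77 turn tool z -0.001 shift mm [ 1.6 -0.5 -0.2] tcp board [[   1.6 -118.5]] -0.0202 F [-8.41  0.24  6.38] w 0.502 tilt [-0.005 -0.001 -1.   ]
```

The hole piece is against the fence, with force rising at the same TCP x = 1.6. Next I'll lift, turn the other way to keep joint 6 in range, and come down on its -y side.

Emit:
arm_command --plan '[[[0,0.01,0,0,0,0,0],[0,0,0,-0.03,0,0,0],[0,-0.033,-0.025,-0.025,0,0,0],[0,-0.033,-0.025,0,0,0,0],[0,0,-0.027,0,0,0,0.1208]]]'

```text
time: 24.18
ee_pos: [0.566, -0.2425, 0.0349]
orientation: [0.478, 3.094, -0.007]
ft_force: [-0.9, -1.5, 0.4]
gripper_width: 0.498
finger_force: 0.0
```

Emit:
arm_command --plan '[[[0,0,0,0,0,0,0.1208],[0,0,0,0,0,0,0.1208],[0,0,0,0,0,0,0.1208],[0,0,0,0,0,0,0.1208],[0,0,0,0,0,0,0.1208]]]'

```text
time: 24.6
ee_pos: [0.5588, -0.2399, 0.0319]
orientation: [1.394, 2.813, -0.003]
ft_force: [0.4, 0.0, -0.2]
gripper_width: 0.499
finger_force: 0.0
```

Emit:
arm_command --plan '[[[0,0,0,0,0,0,0.1208],[0,0,0,0,0,0,0.1208],[0,0,0,0,0,0,0.1208],[0,0,0,0,0,0,0.1208],[0,0,0,0,0,0,0.1208]]]'

```text
time: 25.02
ee_pos: [0.5589, -0.2398, 0.032]
orientation: [2.167, 2.271, -0.002]
ft_force: [0.6, 0.4, -0.4]
gripper_width: 0.5
finger_force: 0.0
```

Emit:
arm_command --plan '[[[0,0,0,0,0,0,0.1208],[0,0,0,0,0,0,0.1208],[0,0,0,0,0,0,0],[0,0,0,0,0,0,0]]]'

```text
time: 25.35
ee_pos: [0.5587, -0.2398, 0.032]
orientation: [2.416, 2.005, -0.002]
ft_force: [-0.2, -0.5, -0.8]
gripper_width: 0.501
finger_force: 0.0
```

```bash
python3 -c "
from h import *
go(60,-192,-.02,-np.pi/2);print(arm.sense()['joint_pos'])
d=wfit()"
```

```text
t 25.35 turn tool z 0.0031 shift mm [ 0.2  3.9 52. ] tcp board [[  56.1 -192.1]] 0.032 F [-0.22 -0.46 -0.84] w 0.501 tilt [ 0.001 -0.002 -1.   ]
[-0.4066361   0.49523134  1.78353545 -0.00249634  0.86143654 -0.21997256]
wood [([192, 30], [13.0, -58.0]), ([192, 162], [13.0, -156.0]), ([322, 163], [108.0, -157.0]), ([328, 169], [113.0, -161.0]), ([323, 170], [109.0, -162.0]), ([325, 195], [112.0, -181.0]), ([321, 203], [109.0, -187.0]), ([328, 204], [115.0, -188.0]), ([321, 207], [110.0, -191.0]), ([320, 222], [110.0, -203.0]), ([327, 223], [116.0, -204.0]), ([320, 224], [110.0, -205.0]), ([320, 229], [110.0, -209.0]), ([334, 246], [123.0, -224.0]), ([338, 245], [127.0, -223.0]), ([338, 250], [127.0, -228.0]), ([358, 248], [145.0, -227.0]), ([370, 114], [145.0, -118.0]), ([367, 2], [144.0, -29.0]), ([325, 0], [110.0, -32.0]), ([325, 12], [110.0, -42.0]), ([330, 6], [114.0, -37.0]), ([333, 19], [116.0, -47.0]), ([326, 17], [111.0, -46.0]), ([329, 23], [113.0, -51.0]), ([325, 31], [110.0, -58.0])]
```

The wrist view shows the hole piece square against the fence, spanning y ≈ -157 to -58. Descend and push along the fence.

Emit:
arm_command --plan '[[[0,0,0.004,0.018,0,0,0.0031],[0,0,0,0.015,0,0,0],[0,0,0,0.012,0,0,0],[0,0,0,0.007,0,0,0],[0,0,0,0,0,0,0]]]'

```text
time: 25.82
ee_pos: [0.5613, -0.2401, -0.0217]
orientation: [-2.422, -2.0, 0.004]
ft_force: [-1.1, 0.7, 0.2]
gripper_width: 0.5
finger_force: 0.0
```

Emit:
arm_command --plan '[[[0,0.006,0,0,0,0,0],[0,0.006,0,0,0,0,0],[0,0.006,0,0,0,0,0],[0,0.007,0,0,0,0,0],[0,0.007,0,0,0,0,0]]]'

```text
time: 26.23
ee_pos: [0.5691, -0.2085, -0.0195]
orientation: [2.422, 1.997, -0.002]
ft_force: [-0.6, -0.4, 1.0]
gripper_width: 0.503
finger_force: 0.3
```

```bash
python3 -c "
from h import *
go(60,-0,-.02,-np.pi/2)"
```

```text
t 26.23 turn tool z -0.0034 shift mm [ 1.594e+02 -4.000e-01  1.000e-01] tcp board [[  60.4 -159.4]] -0.0195 F [-0.62 -0.37  1.01] w 0.503 tilt [ 0.001 -0.002 -1.   ]
```

Emit:
arm_command --plan '[[[0,0.007,0,0,0,0,0],[0,0.007,0,0,0,0,0],[0,0.007,0,0,0,0,0],[0,0.007,0,0,0,0,0],[0,0.007,0,0,0,0,0]]]'

```text
time: 26.65
ee_pos: [0.5754, -0.1741, -0.0202]
orientation: [2.423, 1.997, -0.002]
ft_force: [-0.0, -1.0, 0.3]
gripper_width: 0.501
finger_force: 0.2
```

Emit:
arm_command --plan '[[[0,0.007,0,0,0,0,0],[0,0.007,0,0,0,0,0],[0,0.007,0,0,0,0,0],[0,0.007,0,0,0,0,0],[0,0.007,0,0,0,0,0]]]'

```text
time: 27.07
ee_pos: [0.582, -0.1398, -0.0203]
orientation: [2.423, 1.998, -0.002]
ft_force: [-0.5, -0.6, 0.4]
gripper_width: 0.501
finger_force: 0.3
```

Emit:
arm_command --plan '[[[0,0.007,0,0,0,0,0],[0,0.007,0,0,0,0,0],[0,0.007,0,0,0,0,0],[0,0.007,0,0,0,0,0],[0,0,0,0,0,0,0]]]'

```text
time: 27.48
ee_pos: [0.5875, -0.1117, -0.0204]
orientation: [2.422, 1.998, -0.002]
ft_force: [0.7, 1.3, -0.3]
gripper_width: 0.5
finger_force: 0.0
```

```bash
python3 -c "
from h import *
go(60,3,-.02,-np.pi/2)"
```

```text
t 27.48 turn tool z -0.0031 shift mm [63.8 -0.4 -0.5] tcp board [[ 60.4 -60.8]] -0.0204 F [ 0.73  1.31 -0.35] w 0.5 tilt [-0.    -0.002 -1.   ]
```

Emit:
arm_command --plan '[[[0,0.007,0,0,0,0,0],[0,0.007,0,0,0,0,0],[0,0.007,0,0,0,0,0],[0,0.007,0,0,0,0,0],[0,0.007,0,0,0,0,0]]]'

```text
time: 27.9
ee_pos: [0.5941, -0.0779, -0.0204]
orientation: [2.423, 1.997, -0.002]
ft_force: [-1.1, -0.4, 0.6]
gripper_width: 0.5
finger_force: 0.3
```

Emit:
arm_command --plan '[[[0,0.006,0,0,0,0,0],[0,0.006,0,0,0,0,0],[0,0.005,0,0,0,0,0],[0,0.003,0,0,0,0,0],[0,0,0,0,0,0,0]]]'

```text
time: 28.32
ee_pos: [0.598, -0.0583, -0.0204]
orientation: [2.422, 1.998, -0.002]
ft_force: [-0.4, -0.0, -0.4]
gripper_width: 0.497
finger_force: 0.0
```

Emit:
arm_command --plan '[[[0,0.002,0,0,0,0,0],[0,0.002,0,0,0,0,0],[0,0,0,0,0,0,0]]]'

```text
time: 28.57
ee_pos: [0.5986, -0.055, -0.0205]
orientation: [2.423, 1.997, -0.002]
ft_force: [0.4, -0.5, 0.5]
gripper_width: 0.5
finger_force: 0.0
```

```bash
python3 -c "
from h import *
go(60,3,-.02,-np.pi/2)"
```

```text
t 28.57 turn tool z -0.004 shift mm [ 6.1 -0.7 -0.5] tcp board [[60.7 -3.1]] -0.0205 F [ 0.39 -0.53  0.49] w 0.5 tilt [-0.    -0.002 -1.   ]
```

Emit:
arm_command --plan '[[[0,0.002,0,0,0,0,0],[0,0.002,0,0,0,0,0],[0,0,0,0,0,0,0]]]'

```text
time: 28.82
ee_pos: [0.5994, -0.0509, -0.0205]
orientation: [2.423, 1.997, -0.002]
ft_force: [-1.1, -0.8, -0.0]
gripper_width: 0.499
finger_force: 0.0
```

Emit:
arm_command --plan '[[[0,0.001,0,0,0,0,0],[0,0,0,0,0,0,0]]]'

```text
time: 28.98
ee_pos: [0.5995, -0.0501, -0.0205]
orientation: [2.423, 1.997, -0.002]
ft_force: [0.7, -0.2, 0.7]
gripper_width: 0.498
finger_force: 0.0
```

Emit:
arm_command --plan '[[[0,0.001,0,0,0,0,0],[0,0,0,0,0,0,0]]]'

```text
time: 29.15
ee_pos: [0.5997, -0.0491, -0.0204]
orientation: [2.423, 1.997, -0.002]
ft_force: [-0.9, -0.5, -0.1]
gripper_width: 0.499
finger_force: 0.0
```

Emit:
arm_command --plan '[[[0,0.001,0,0,0,0,0],[0,0,0,0,0,0,0]]]'

```text
time: 29.32
ee_pos: [0.5999, -0.0485, -0.0204]
orientation: [2.422, 1.998, -0.003]
ft_force: [0.0, -2.5, 0.2]
gripper_width: 0.498
finger_force: 1.1
```

Emit:
arm_command --plan '[[[0,0.001,0,0,0,0,0],[0,0,0,0,0,0,0]]]'

```text
time: 29.48
ee_pos: [0.6001, -0.0483, -0.0204]
orientation: [2.421, 1.998, -0.004]
ft_force: [-0.7, -7.7, -0.7]
gripper_width: 0.5
finger_force: 3.8
```

```bash
python3 -c "
from h import *
go(60,3,-.02,-np.pi/2)"
```

```text
t 29.48 turn tool z -0.003 shift mm [-0.7 -0.9 -0.4] tcp board [[60.9  3.7]] -0.0204 F [-0.67 -7.73 -0.69] w 0.5 tilt [-0.    -0.004 -1.   ]
```

Contact came at TCP y = 3.7, exactly 100 mm from the corner push, so the pieces are butted together. I'll back off, lift and inspect from above.

Emit:
arm_command --plan '[[[0,-0.012,0,0,0,0,0],[0,0,0,-0.03,0,0,0],[0,0,0,-0.035,0,0,0],[0,0,0,-0.035,0,0,0],[0,0,0,-0.035,0,0,0]]]'

```text
time: 29.9
ee_pos: [0.5972, -0.0591, 0.1159]
orientation: [2.424, 1.997, -0.003]
ft_force: [1.3, -0.3, 0.7]
gripper_width: 0.495
finger_force: 0.0
```

Emit:
arm_command --plan '[[[0,0,0,-0.035,0,0,0],[0,0.02,0,-0.03,0,0,0],[0,0,0,0,0,0,0],[0,0,0,0,0,0,0]]]'

```text
time: 30.23
ee_pos: [0.603, -0.0388, 0.1815]
orientation: [2.42, 1.997, 0.003]
ft_force: [-0.6, 0.4, -0.8]
gripper_width: 0.498
finger_force: 0.0
```

```bash
python3 -c "
from h import *
go(60,3,-.02,-np.pi/2);d=wfit();cv2.imwrite('pics/w9.png',cv2.resize(d['frame'][0:300,100:450],None,fx=2,fy=2,interpolation=cv2.INTER_CUBIC))"
```

```text
t 30.23 turn tool z -0.003 shift mm [-10.5  -2.8 201.5] tcp board [[61.9 13.7]] 0.1815 F [-0.62  0.39 -0.81] w 0.498 tilt [ 0.004 -0.002 -1.   ]
wood [([100, 59], [-135.0, 169.0]), ([107, 75], [-124.0, 146.0]), ([93, 85], [-146.0, 135.0]), ([106, 87], [-126.0, 130.0]), ([114, 81], [-114.0, 137.0]), ([116, 68], [-111.0, 154.0])]
wood [([154, 16], [-60.0, 218.0]), ([153, 38], [-60.0, 188.0]), ([159, 42], [-52.0, 182.0]), ([165, 38], [-44.0, 186.0]), ([189, 40], [-13.0, 181.0]), ([187, 36], [-16.0, 186.0]), ([191, 40], [-10.0, 181.0]), ([209, 37], [12.0, 183.0]), ([211, 172], [13.0, 14.0]), ([289, 172], [110.0, 14.0]), ([289, 215], [112.0, -43.0]), ([312, 219], [142.0, -49.0]), ([317, 107], [144.0, 95.0]), ([315, 11], [143.0, 220.0]), ([295, 10], [117.0, 220.0]), ([292, 14], [114.0, 214.0]), ([289, 9], [110.0, 221.0]), ([207, 9], [9.0, 221.0])]
wood [([462, 0], [381.0, 285.0]), ([466, 4], [389.0, 280.0]), ([465, 15], [384.0, 260.0]), ([470, 16], [395.0, 261.0]), ([466, 20], [385.0, 252.0]), ([472, 30], [396.0, 238.0]), ([474, 57], [396.0, 194.0]), ([465, 52], [377.0, 199.0]), ([471, 50]
[... 1152 characters left out ...]
99.0]), ([493, 69], [440.0, 184.0]), ([488, 67], [428.0, 185.0]), ([494, 63], [443.0, 194.0]), ([490, 59], [433.0, 199.0]), ([496, 52], [450.0, 214.0]), ([487, 50], [427.0, 212.0]), ([486, 54], [424.0, 205.0]), ([484, 46], [421.0, 218.0]), ([495, 48], [448.0, 220.0]), ([497, 43], [454.0, 230.0]), ([484, 43], [421.0, 223.0]), ([487, 32], [431.0, 244.0]), ([480, 29], [415.0, 244.0]), ([476, 35], [404.0, 232.0]), ([474, 30], [400.0, 239.0]), ([480, 24], [416.0, 253.0]), ([487, 29], [432.0, 249.0]), ([489, 22], [439.0, 263.0]), ([480, 19], [417.0, 262.0]), ([481, 12], [422.0, 276.0]), ([473, 16], [401.0, 263.0]), ([474, 9], [406.0, 276.0]), ([468, 9], [392.0, 273.0]), ([469, 4], [396.0, 282.0])]
```

View pics/w9.png

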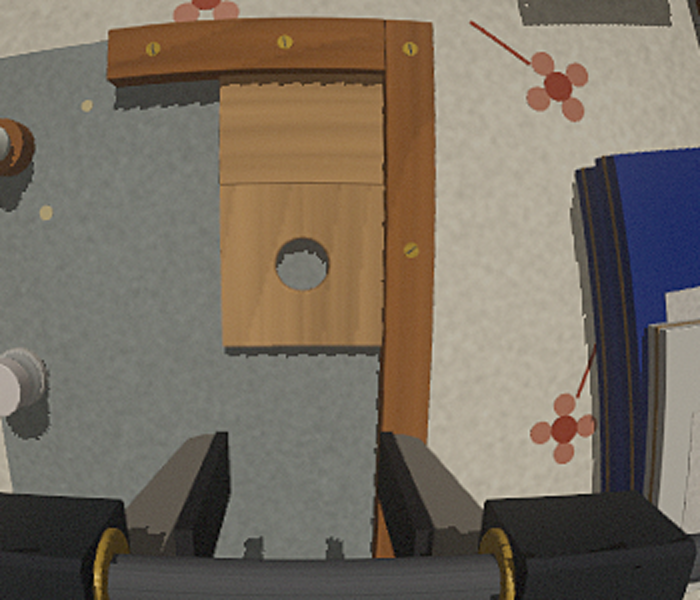

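The last view shows both pieces in one row: plain in the corner, a tight seam at (300,183), and front edges in line at column ~220. As insurance I'll give one gentle press towards the fence, with one fingertip on each piece.

Emit:
arm_command --plan '[[[0,0,0,0,0,0,-0.1208],[0,0,0,0,0,0,-0.1208],[0,0,0,0,0,0,-0.1208],[0,0,0,0,0,0,-0.1208],[0,0,0,0,0,0,-0.1208]]]'

```text
time: 30.7
ee_pos: [0.6002, -0.0394, 0.1772]
orientation: [-1.711, -2.632, 0.005]
ft_force: [0.4, 0.3, -0.1]
gripper_width: 0.504
finger_force: 0.0
```

Emit:
arm_command --plan '[[[0,0,0,0,0,0,-0.1208],[0,0,0,0,0,0,-0.1208],[0,0,0,0,0,0,-0.1208],[0,0,0,0,0,0,-0.1208],[0,0,0,0,0,0,-0.1208]]]'

```text
time: 31.12
ee_pos: [0.6002, -0.0395, 0.1772]
orientation: [-0.851, -3.021, 0.004]
ft_force: [0.4, 0.3, -0.7]
gripper_width: 0.498
finger_force: 0.0
```

Emit:
arm_command --plan '[[[0,0,0,0,0,0,-0.1208],[0,0,0,0,0,0,-0.1208],[0,0,0,0,0,0,-0.1208],[0,0.021,0.024,0.015,0,0,0],[0,0.021,0.024,0.03,0,0,0]]]'

```text
time: 31.53
ee_pos: [0.5714, 0.0139, 0.1361]
orientation: [0.304, 3.124, -0.003]
ft_force: [1.9, 0.9, -0.4]
gripper_width: 0.502
finger_force: 0.0
```

Emit:
arm_command --plan '[[[0,0.021,0.024,0.03,0,0,0],[0,0.021,0.024,0.03,0,0,0],[0,0,0,0.03,0,0,0],[0,0,0,0,0,0,0],[0,0,0,0,0,0,0]]]'

```text
time: 31.95
ee_pos: [0.5376, 0.0665, 0.0467]
orientation: [-0.3, -3.122, 0.005]
ft_force: [-0.6, -0.2, 0.3]
gripper_width: 0.5
finger_force: 0.0
```

```bash
python3 -c "
from h import *
go(-20,110,-.0195,0)"
```

```text
t 31.95 turn tool z -0.0037 shift mm [-2.2  5.4 66.2] tcp board [[-21.9 104.8]] 0.0467 F [-0.55 -0.22  0.25] w 0.5 tilt [-0.005 -0.003 -1.   ]
```

Emit:
arm_command --plan '[[[0,0,0.008,0.02,0,0,-0.0037],[0,0,0,0.02,0,0,0],[0,0,0,0.016,0,0,0],[0,0,0,0.01,0,0,0],[0,0,0,0,0,0,0]]]'

```text
time: 32.37
ee_pos: [0.5413, 0.0738, -0.018]
orientation: [-0.298, -3.126, 0.004]
ft_force: [0.6, -0.5, 0.2]
gripper_width: 0.5
finger_force: 0.0
```

```bash
python3 -c "
from h import *
go(0,113,-.0195,0)"
```

```text
t 32.37 turn tool z -0.0016 shift mm [-19.7   0.2   1.5] tcp board [[-19.7 112.8]] -0.018 F [ 0.6  -0.46  0.16] w 0.5 tilt [-0.001 -0.002 -1.   ]
```

Emit:
arm_command --plan '[[[0,-0.006,0,0.0015,0,0,0],[0,-0.006,0,0,0,0,0],[0,-0.004,0,0,0,0,0],[0,-0.002,0,0,0,0,0],[0,0,0,0,0,0,0]]]'

```text
time: 32.78
ee_pos: [0.5604, 0.0713, -0.0181]
orientation: [0.296, 3.126, -0.003]
ft_force: [0.5, 0.8, -0.2]
gripper_width: 0.498
finger_force: 0.0
```

Emit:
arm_command --plan '[[[0,-0.001,0,0,0,0,0],[0,0,0,0,0,0,0]]]'

```text
time: 32.95
ee_pos: [0.5601, 0.0712, -0.0187]
orientation: [0.296, 3.127, -0.003]
ft_force: [0.0, 0.3, -0.6]
gripper_width: 0.496
finger_force: 0.0
```

Emit:
arm_command --plan '[[[0,-0.001,0,0,0,0,0],[0,0,0,0,0,0,0]]]'

```text
time: 33.12
ee_pos: [0.561, 0.071, -0.0188]
orientation: [0.296, 3.128, -0.003]
ft_force: [-0.6, -0.0, 0.2]
gripper_width: 0.497
finger_force: 0.0
```

```bash
python3 -c "
from h import *
go(0,113,-.0195,0)"
```

```text
t 33.12 turn tool z -0.0004 shift mm [ 0.2 -0.7  0.7] tcp board [[  0.2 113.7]] -0.0188 F [-0.59 -0.04  0.19] w 0.497 tilt [-0.    -0.002 -1.   ]
```

Emit:
arm_command --plan '[[[0,-0.001,0,0,0,0,0],[0,0,0,0,0,0,0]]]'

```text
time: 33.28
ee_pos: [0.5621, 0.0708, -0.0188]
orientation: [0.296, 3.128, -0.003]
ft_force: [0.5, -0.4, 0.4]
gripper_width: 0.498
finger_force: 0.0
```

Emit:
arm_command --plan '[[[0,-0.001,0,0,0,0,0],[0,0,0,0,0,0,0]]]'

```text
time: 33.45
ee_pos: [0.5624, 0.0707, -0.019]
orientation: [-0.296, -3.127, 0.003]
ft_force: [-2.2, 1.5, 0.2]
gripper_width: 0.498
finger_force: 1.1
```

Emit:
arm_command --plan '[[[0,-0.0005,0,0,0,0,0],[0,0,0,0,0,0,0]]]'

```text
time: 33.62
ee_pos: [0.5625, 0.0707, -0.019]
orientation: [-0.296, -3.126, 0.003]
ft_force: [-4.9, 2.6, 2.5]
gripper_width: 0.498
finger_force: 2.5
```

```bash
python3 -c "
from h import *
go(0,113,-.0195,0)"
```

```text
t 33.62 turn tool z -0.0006 shift mm [ 1.7 -0.6  0.5] tcp board [[  1.7 113.6]] -0.019 F [-4.86  2.56  2.54] w 0.498 tilt [-0.002 -0.002 -1.   ]
```

Contact at x = 1.7 again, so both pieces were already flush. I'll back straight off, lift, move clear and check from the top camera.

Emit:
arm_command --plan '[[[0,0.012,0,0,0,0,0],[0,0,0,-0.03,0,0,0],[0,0,0,-0.035,0,0,0],[0,0,0,-0.035,0,0,0],[0,0,0,-0.035,0,0,0]]]'

```text
time: 34.03
ee_pos: [0.552, 0.0729, 0.1177]
orientation: [0.296, 3.127, -0.003]
ft_force: [1.6, -0.1, 0.2]
gripper_width: 0.503
finger_force: 0.0
```

Emit:
arm_command --plan '[[[0,0,0,-0.035,0,0,0],[0,0.024,0.03,-0.01,0,0,0],[0,0.024,0.03,0,0,0,0],[0,0.024,0.03,0,0,0,0],[0,0.024,0.03,0,0,0,0]]]'

```text
time: 34.45
ee_pos: [0.48, 0.2102, 0.1617]
orientation: [0.297, 3.125, -0.002]
ft_force: [0.7, -0.3, -0.3]
gripper_width: 0.5
finger_force: 0.0
```

Emit:
arm_command --plan '[[[0,0.024,0.03,0,0,0,0],[0,0.024,0.03,0,0,0,0],[0,0.024,0.03,0,0,0,0],[0,0.024,0.03,0,0,0,0],[0,0.024,0.03,0,0,0,0]]]'

```text
time: 34.87
ee_pos: [0.3897, 0.3807, 0.1609]
orientation: [0.296, 3.126, -0.001]
ft_force: [0.5, -0.7, 0.5]
gripper_width: 0.5
finger_force: 0.0
```

Emit:
arm_command --plan '[[[0,0.02,0.03,0,0,0,0],[0,0.02,0.03,0,0,0,0],[0,0,0,0,0,0,0],[0,0,0,0,0,0,0]]]'

```text
time: 35.2
ee_pos: [0.3617, 0.4468, 0.1603]
orientation: [0.291, 3.127, -0.002]
ft_force: [0.4, -0.4, -0.1]
gripper_width: 0.5
finger_force: 0.0
```

```bash
python3 - <<'E'
from h import *
go(60,3,-.02,0)
d=arm.snapshot("top");st,pc=masks(d)
m=cv2.morphologyEx(pc.astype(np.uint8),cv2.MORPH_CLOSE,np.ones((15,15)))>0
box=(200,130,290,200)
m&=~st
ROW=[rect(-.05,.05,-.085,.085)]
p,e,n=fit(d,m,[*tf(B,[[.06,.095]])[0],B[2]],ROW,.024,box)
print("row 100x170:",tob(B,p[:2])*1e3,p[2]-B[2],e,n)
print("model area",render(d,p,ROW,.024,box).sum())
for nm,uv,z in(("jar",(262,233),.054),("fig",(209,223),.05)): print(nm,d["frame"][uv[1],uv[0]])
E
```

```text
t 35.2 turn tool z 0.0026 shift mm [-325.7 -442.3  181.3] tcp board [[-265.8  445.6]] 0.1603 F [ 0.38 -0.44 -0.13] w 0.5 tilt [ 0.001 -0.002 -1.   ]
row 100x170: [[61.7703459  96.86343625]] 0.0011954762664888319 154.16319876970397 2092.0
model area 1911.850980392157
jar [123 132 139]
fig [106 118 118]
```

```bash
python3 -c "
from plant import arm
print(arm.job_done())"
```

```text
the job is handed in; nothing more can be done
None
```

Both pieces are in one row flush against the back fence, with the plain piece tight in the corner and the hole piece butted against it; I handed the job in at about 35 s with the arm clear.

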